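# Fit the microscope's well cover and clip it down

## Task

Lay the loose black cover plate, rib up, into the well in the microscope's base and press it down on its stiff studs until it sits level and flush with the base top all round; then swing the steel stage clip fully over the plate's edge. Do not bump the camera head above the well, and leave the other things on the table where they are.

Things in the scene. Friction and masses are not known exactly. Their poses are not given: they have to be found in the camera images.
- plate_mid (a point): loose black cover plate: flat slab 92 (x) x 72 (y) x 8 thick; on the middle of its top an upright grip rib, 50 long along x, 10 wide, 22 high (rib top 30 above the underside). The point is on its centre line, 15 above the underside, inside the rib; z up. Either way round fits. 0.11 to 0.22 kg. Starts flat on the table, rib up, left or right of the microscope.
- well (a point): centre of the floor of the rectangular well, 97 (x) x 77 (y) x 8 deep, in the white base of the digital microscope. Axes: x away from the robot's side, y left, z up. The plate is home flat on this floor, flush with the base top: plate_mid then 15 above this point.
- clip (a joint): angle of the flat steel stage clip: swivels on a vertical pin on the base top right of the well (x 12, y -84 from its centre). 0: blade points to the well's -x, clear of the plate; grows clockwise seen from above; 1.57: end stop, blade to +y, over the plate. Starts -0.3 to 0.35. Stiff, stays put. Blade 64 long, 12 wide, underside 2 above the base top: passes over the plate only if that is home.
- clip_knob (a point): on the stage clip's upright black knob, a round post 10 across on the blade, 34 from the clip's pin; its top is 28 above the base top. The point is on its axis, 16 above the base top.
- slidebox: open cardboard slide box, 120 x 90 x 30, full of glass slides; origin under its centre, x across its 120 side
- stain: small amber dropper bottle, 36 across, 75 high; origin under its centre
- jar: glass jar, 64 across, 85 high; origin under its centre
- tub: white plastic beaker, 90 across, 50 high; origin under its centre
- forceps: steel forceps lying flat, 110 long, 4 high; origin at the table under its middle, x along it
- scope: the fixed base of the digital microscope, 200 (x) x 210 (y) x 45 high, the well in the middle of its top; origin under its centre, axes as the well's. A pole 25 across rises 360 from its rear left corner (x 78, y 82).
- stud0: one of four like rubber studs, 8 across, in the well's corners (37 in x, 27 in y from its centre); origin: centre of its top. They start 3 to 5 above the well floor, not all alike, so the plate laid in first rests proud and askew on them. Each takes about 3 N to push down (12 N for all four), does not spring back, and ends level with the floor.
- head: the microscope's upright camera head, fixed straight above the well; origin: centre of its lowest face, 150 above the base top. A cylinder 50 across for its lowest 50, then 66 across, 157 high; an arm joins it to the pole. A gripper pointing straight down does not fit under it; one leaning 40 degrees back to the robot's side does.
There are look-alikes about, which are no part of the job. Of the things that look like the part that bears plate_mid, take the one that is farthest to the robot's left at the start.

How it is judged:
By the outcome, as a careful person would: the job done as asked, in the order asked, and still so for the second after the job is handed in, with the robot touching nothing.
It also fails if it takes over 69 s, if anything falls off the work surface, if the arm or the gripper's body presses on something with over 40 N, if the wrist force passes 120 N, or if a joint passes its speed limit or range.

## Robot

A 6-joint arm with a two-finger parallel gripper is mounted at the origin on the work surface. World frame = base frame: x ahead of the robot, y to its left, z up, the work surface at z = 0. Lengths are in mm, angles in rad, forces in N, time in s.
With the tool pointing down it reaches from about 275 to 725 mm from the base axis. Payload 15.9 kg.
Tool frame: the origin (TCP) lies at the very end of the fingers, on their centre line; the grasp point (between the pads) lies 19 mm behind it (env.tcp_to_grasp is the distance from the TCP to the grasp point, in mm); z points along the fingers, y is the direction in which the jaws open and shut (so a half turn about z gives the same grasp; the last joint's range is limited). The gripper opens to 85 mm and grips with 20 to 120 N. Pads are 22 mm wide; open, the fingers measure 114 mm over their backs; the gripper's body (76 mm by 85 mm) begins 54 mm behind the grasp point. The pads swing forward as they close: fully open they stand 13 mm farther back than shut.
Start: joints at [-1.235, 0.213, -0.034, 1.323, 0, 1.571], TCP at [164.756, -472.06, 231.306] pointing down, gripper open.
Joint ranges: [-2.98, 2.98], [-0.74, 1.72], [-1.14, 1.35], [-2.1, 2.04], [-1.57, 1.44], [-3.14, 3.14]. Speed limits (rad/s): [1.89, 1.89, 2.39, 2.57, 3.14, 3.14].

## Interface

Orientations are given as [roll, pitch, yaw] about the fixed x, y, z axes, in that order (R = Rz(yaw) Ry(pitch) Rx(roll)).
In Python, from bench import env, viewer, ticket gives the robot as it stands.
- The arm moves only by the tool drive_tool, never from a script. Its argument "motion" is a list of rows, each a list of 7 numbers: the shift along the tool's x, y, z in m, then the turn, a rotation vector about the tool's x, y, z in degrees, then the gripper's target within -1 to 1 (fully open at 1, half-way at 0, shut at -1). In form: [[dx, dy, dz, wx, wy, wz, grip], ...]. A call has 1 to 8 rows; each row shifts and turns the commanded pose from where the row before left it, along the tool's axes as they then stand; what a row does not reach is not made up. A row lasts 1/12 s, in which the tool goes at most 41.7 mm and 7.16 degrees, less where a joint would pass 70% of its speed; a pose out of reach is approached as far as the arm can. A call with a gripper value outside its range is refused whole. The fingers move at their own pace and stop on an object; "newtons" is the grip in N (left out, the last holds). Time passes only in rows, so rows that do not move let the fingers close. It gives the time, the measured TCP pose, the force and the opening at its end, in the units of the state.
- env.read_state(): the state, without advancing time (a new reading comes with each control period).
- viewer.read_camera(name): name is "scene" or "top"; returns the picture (420x560x3 uint8, red, green, blue); there is no depth.
- viewer.get_calibration(name): a dict with "fx", "fy", "cx", "cy" (pixels), "R" (3x3) and "t" (3): a world point X has camera coordinates R X + t. Camera axes: x right, y down, z forward; pixel columns grow to the right and rows downward; lengths in mm; the calibration is good to about 2 mm. A picture is of the moment at which its call begins. get_calibration takes no time and is no camera call.
- ticket.hand_in(): hands the job in, once; it reports no verdict.
The state is a dict: "time": time; "q": joint angles; "qvel": joint speeds; "effort": joint torques, N m; "tcp_pos": TCP position; "orientation": TCP orientation; "contact_force": force on the tool from outside, world axes, zero at the start; "moment": the same for the moment, N m; "width": opening from 0.0 (shut) to 1.0 (fully open).
Only numpy, scipy, OpenCV 4.12 (cv2) and the standard library are available. Lean on these libraries where they do the work, as an engineer would, in place of code of your own. Each camera call takes 0.05 s, during which the arm holds its last target. There are 200 camera calls.

## Working session

There is one attempt and no reset: what is moved stays moved. The work goes in short steps, Python scripts to look and compute and a tool call to move; the robot and the scene stay as the last step left them, time stands still between calls to the robot, and variables do not carry over. Pictures are saved under pics/ and viewed, about 8 in all and at most 12, crops included, and the job is handed in when it is done.

Besides the shell and the picture viewer there is one more tool, called after ">>>" by a JSON object that holds its "op" and its "data", one argument or row to a line. drive_tool: Moves the arm, as the interface text tells. Its arguments: {"type":"object","properties":{"motion":{"type":"array"},"newtons":{"type":"number"}},"required":["motion"]}

```bash
mkdir -p pics; ls
python3 - <<'E'
from bench import env, viewer
import cv2,numpy as np
np.set_printoptions(suppress=True,precision=4)
for n in("scene","top"):
    cv2.imwrite(f"pics/{n}0.png",cv2.cvtColor(viewer.read_camera(n),cv2.COLOR_RGB2BGR))
    print(n,viewer.get_calibration(n))
print(env.read_state(),env.tcp_to_grasp)
E
```

```text
pics
scene {'fx': 433.021402806906, 'fy': 433.021402806906, 'cx': 279.68147350545956, 'cy': 209.72080886667996, 'R': array([[-0.1261,  0.992 , -0.0011],
       [ 0.7079,  0.0892, -0.7007],
       [-0.695 , -0.0892, -0.7135]]), 't': array([ 114.5363, -237.5878, 1677.7298])}
top {'fx': 469.92080998662846, 'fy': 469.92080998662846, 'cx': 287.7626342826654, 'cy': 202.10387060603273, 'R': array([[-0.0185, -0.9998, -0.0043],
       [-0.9849,  0.0189, -0.1721],
       [ 0.1722,  0.001 , -0.9851]]), 't': array([ -58.8451,  493.4871, 1483.0111])}
{'time': 0.1, 'q': array([-1.235 ,  0.2133, -0.035 ,  1.3235, -0.    ,  1.5708]), 'qvel': array([ 0.0007,  0.0004,  0.0017, -0.0001,  0.0005,  0.0002]), 'effort': array([ -0.0004, -68.7247,  48.781 ,   0.0122,  -0.0002,   0.    ]), 'tcp_pos': array([ 164.6444, -471.7958,  230.884 ]), 'orientation': array([-3.1406,  0.    ,  0.3358]), 'contact_force': array([-0.3901, -0.0259,  0.3376]), 'moment': array([-0.0124, -0.0123,  0.0382]), 'width': 1.0019142315264349} 18.700000000000003
```

View pics/scene0.png

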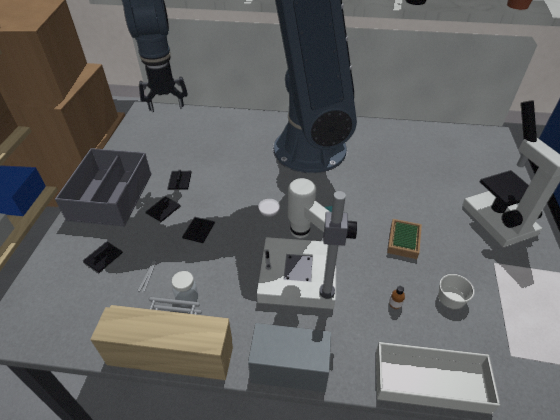

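View pics/top0.png

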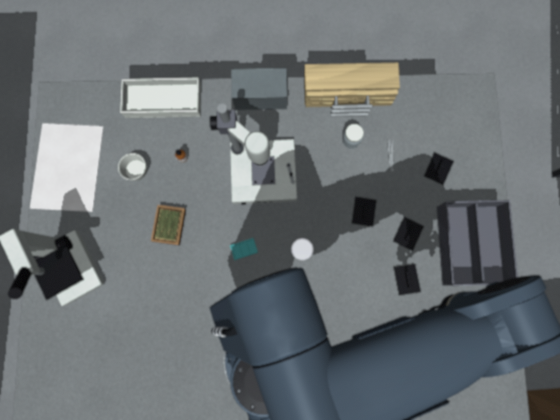

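Run:
```python
import cv2,numpy as np
s=cv2.imread("pics/scene0.png");t=cv2.imread("pics/top0.png")
a=cv2.resize(s[160:280,75:225],(375*1,300),interpolation=cv2.INTER_CUBIC)
b=cv2.resize(t[140:300,340:460],(225*1,300),interpolation=cv2.INTER_CUBIC)
c=cv2.resize(s[225:315,250:350],(333,300),interpolation=cv2.INTER_CUBIC)
d=cv2.resize(t[130:210,225:305],(300,300),interpolation=cv2.INTER_CUBIC)
o=np.zeros((600,700,3),np.uint8);o[:300,:375]=a;o[:300,400:625]=b;o[300:,:333]=c;o[300:,350:650]=d
o=np.clip(o.astype(float)*1.0,0,255);o=(255*(o/255)**.55).astype(np.uint8)
cv2.imwrite("pics/crop1.png",o)
```

```text
(no output)
```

View pics/crop1.png

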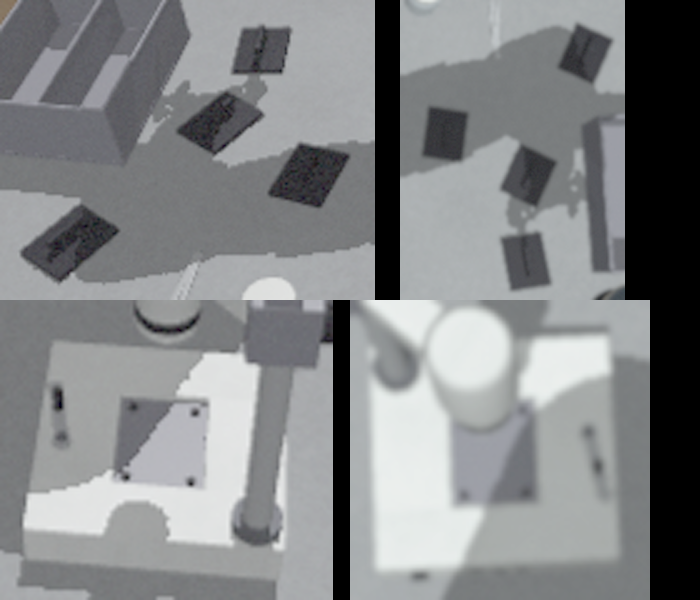

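```bash
cat > h.py <<'E'
import cv2,numpy as np
from bench import env,viewer
np.set_printoptions(suppress=True,precision=4)
C={n:viewer.get_calibration(n) for n in("scene","top")}
def ray(n,uv,z):
    "pixel -> world point on plane z"
    c=C[n];d=c["R"].T@np.array([(uv[0]-c["cx"])/c["fx"],(uv[1]-c["cy"])/c["fy"],1.]);o=-c["R"].T@c["t"]
    return o+d*(z-o[2])/d[2]
def proj(n,X):
    c=C[n];p=c["R"]@np.asarray(X,float)+c["t"];return np.array([c["fx"]*p[0]/p[2]+c["cx"],c["fy"]*p[1]/p[2]+c["cy"]])
def shot(n,k=1):
    return cv2.cvtColor(np.mean([viewer.read_camera(n) for _ in range(k)],0).astype(np.uint8),cv2.COLOR_RGB2BGR)
E
python3 - <<'E'
from h import *
s=shot("scene",5);t=shot("top",5);cv2.imwrite("pics/s1.png",s);cv2.imwrite("pics/t1.png",t)
def en(a,w,h):
    a=np.clip((a.astype(float)-3)*3.5,0,255).astype(np.uint8);return cv2.resize(a,(w,h),interpolation=cv2.INTER_CUBIC)
o=np.zeros((600,780,3),np.uint8)
o[:,:400]=np.vstack([en(s[205:255,175:225],400,400),np.zeros((200,400,3),np.uint8)])
o[:300,400:700]=en(t[190:235,340:385],300,300)
o[300:,400:700]=en(t[210:255,385:430],300,300)
o[400:600,:200]=en(s[195:225,140:180],200,200)
o[400:600,200:400]=en(s[240:275,80:125],200,200)
cv2.imwrite("pics/crop2.png",o)
for nm,u in dict(flat=(364,211),a=(408,233),b=(407,278),c=(438,168)).items(): print(nm,ray("top",u,8))
g=cv2.cvtColor(t,cv2.COLOR_BGR2GRAY)
m=(g<48).astype(np.uint8);m[:, :330]=0;m[:150]=0;m[300:]=0;m[:,455:]=0
for c in cv2.findContours(m,0,2)[0]:
    if cv2.contourArea(c)>150: print(cv2.minAreaRect(c),cv2.contourArea(c))
E
```

```text
flat [ 463.6294 -319.7203    8.    ]
a [ 387.9026 -460.538     8.    ]
b [ 242.3714 -448.2108    8.    ]
c [ 604.9358 -574.8872    8.    ]
((406.7692565917969, 278.84613037109375), (27.848487854003906, 20.003843307495117), 78.69007110595703) 502.5
((408.366455078125, 233.3938446044922), (21.517751693725586, 27.72479820251465), 24.443954467773438) 541.0
((443.56781005859375, 243.1699981689453), (80.27102661132812, 9.505780220031738), 86.68222045898438) 563.5
((363.7799987792969, 211.03997802734375), (21.920310974121094, 27.29432487487793), 8.130102157592773) 548.5
((437.75341796875, 168.34246826171875), (20.85566520690918, 25.655780792236328), 24.443954467773438) 490.0
```

View pics/crop2.png

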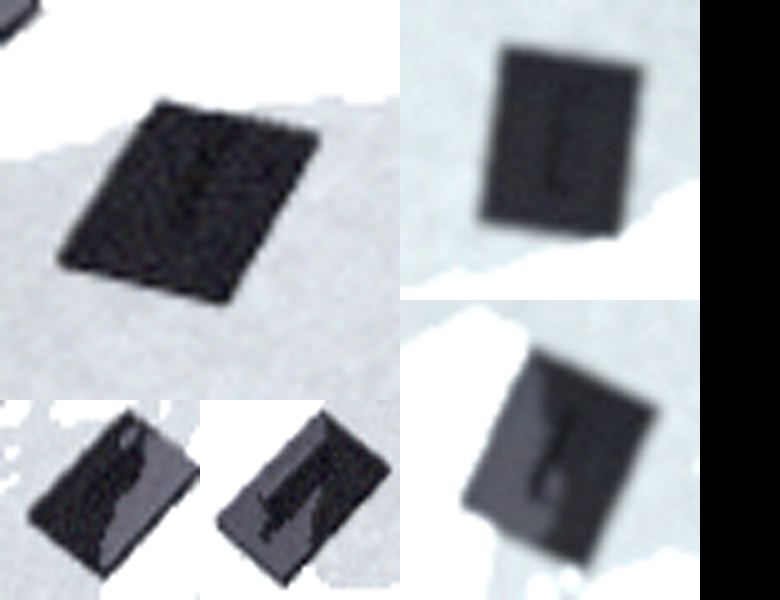

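```bash
cat >> h.py <<'E'
def dark(g,uv,r=3):
    "centroid of darkness in a small window"
    u,v=np.round(uv).astype(int);w=g[v-r:v+r+1,u-r:u+r+1].astype(float)
    d=np.clip(np.percentile(w,45)*.85-w,0,None);Y,X=np.mgrid[v-r:v+r+1,u-r:u+r+1];return np.array([(d*X).sum(),(d*Y).sum()])/d.sum()
E
python3 - <<'E'
from h import *
s=cv2.imread("pics/s1.png",0);t=cv2.imread("pics/t1.png",0)
loc=np.array([[-37,-27],[-37,27],[37,-27],[37,27]],float)
for n,g,px,idx in(("scene",s,[(290,257),(308.5,258.6),(287.5,278),(307.3,279.3)],[0,1,2,3]),("top",t,[(255.5,182),(273,182)],[1,0])):
    W=np.array([ray(n,dark(g,p),41)[:2] for p in px]);L=loc[idx]
    print(n,[dark(g,p) for p in px]);print(W)
    a=(L-L.mean(0));b=W-W.mean(0);yaw=np.arctan2((a[:,0]*b[:,1]-a[:,1]*b[:,0]).sum(),(a*b).sum())
    R=np.array([[np.cos(yaw),-np.sin(yaw)],[np.sin(yaw),np.cos(yaw)]]);print("yaw",yaw,"c",W.mean(0)-R@L.mean(0),"size",np.linalg.norm(b,axis=1),np.linalg.norm(a,axis=1))
# plate
for n,g,roi in(("top",t,(345,190,385,232)),("scene",s,(175,212,222,250))):
    m=np.zeros_like(g);x0,y0,x1,y1=roi;m[y0:y1,x0:x1]=(g[y0:y1,x0:x1]<(40))*255
    c=max(cv2.findContours(m,0,2)[0],key=cv2.contourArea)
    q=cv2.approxPolyDP(c,4,True)[:,0].astype(float);print(n,q.tolist())
    P=np.array([ray(n,p,8)[:2] for p in c[:,0]]);r=cv2.minAreaRect(P.astype(np.float32));print("plate",r, "mid",P.mean(0))
E
python3 - <<'E'
import cv2,numpy as np
s=cv2.imread("pics/s1.png");t=cv2.imread("pics/t1.png")
o=np.hstack([cv2.resize(s[230:300,255:315],(400,467),interpolation=cv2.INTER_CUBIC),cv2.resize(t[130:210,240:306],(385,467),interpolation=cv2.INTER_CUBIC)])
cv2.imwrite("pics/crop3.png",(255*(o/255)**.6).astype(np.uint8))
E
```

```text
scene [array([289.5556, 256.6811]), array([308.5282, 257.9455]), array([286.6431, 276.7818]), array([306.8489, 279.1381])]
[[570.0391 -14.1208]
 [567.7742  40.7355]
 [641.4222 -14.3479]
 [642.2944  42.0397]]
yaw 0.009218163516476578 c [605.3825  13.5766] size [44.9032 46.3895 45.5921 46.6115] [45.8039 45.8039 45.8039 45.8039]
top [array([255.    , 181.5831]), array([271.4257, 180.6592])]
[[562.8842  37.9241]
 [564.9359 -15.9281]]
yaw 0.03807927180704436 c [600.8832  12.4066] size [26.9456 26.9456] [27. 27.]
top [[356.0, 197.0], [352.0, 222.0], [372.0, 224.0], [375.0, 200.0]]
plate ((463.5887756347656, -318.60369873046875), (69.61329650878906, 89.61859130859375), 79.66211700439453) mid [ 460.6757 -317.7722]
scene [[194.0, 218.0], [182.0, 237.0], [203.0, 242.0], [214.0, 222.0]]
plate ((470.9953918457031, -315.6688537597656), (73.30043029785156, 94.94495391845703), 79.81381225585938) mid [ 474.7801 -313.7033]
```

View pics/crop3.png

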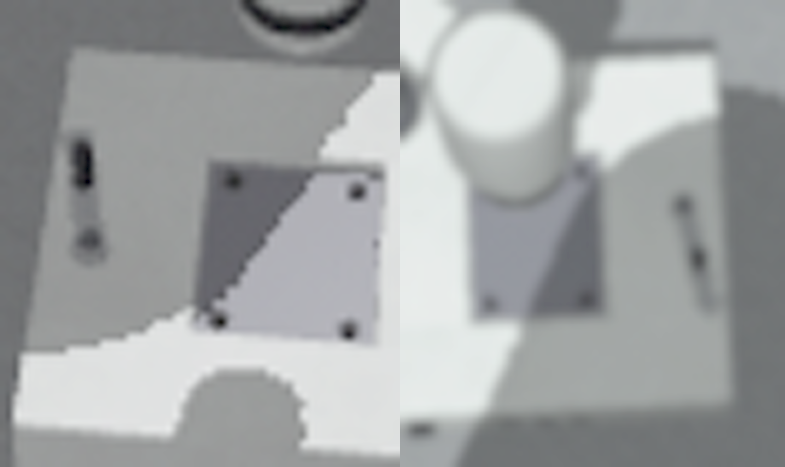

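```bash
cat >> h.py <<'E'
from scipy.spatial.transform import Rotation as Ro
def to(target,rpy=None):
    "tool-axis shift (m) to target at the present orientation, and rotvec (deg) to rpy"
    s=env.read_state();R=Ro.from_euler('xyz',s["orientation"])
    print("t",s["time"],"tcp",s["tcp_pos"],"rpy deg",np.degrees(s["orientation"]),"F",s["contact_force"],"w",s["width"])
    if rpy is not None:
        T=Ro.from_euler('xyz',rpy,degrees=True);print("turn deg",(R.inv()*T).as_rotvec(degrees=True));R=T
    print("shift m (after turn)",R.inv().apply(np.asarray(target)-s["tcp_pos"])/1000)
def fit(L,W):
    L,W=np.asarray(L,float),np.asarray(W,float);a=L-L.mean(0);b=W-W.mean(0);y=np.arctan2((a[:,0]*b[:,1]-a[:,1]*b[:,0]).sum(),(a*b).sum())
    R=np.array([[np.cos(y),-np.sin(y)],[np.sin(y),np.cos(y)]]);return np.degrees(y),W.mean(0)-R@L.mean(0)
E
python3 - <<'E'
from h import *
loc=np.array([[-37,-27],[-37,27],[37,-27],[37,27]],float)
print(fit(loc,[ray("scene",p,41)[:2] for p in((289.5,256.7),(308.1,258.4),(287.4,277.7),(306.9,279.1))]))
# base top corners in top view (crop3 read): right-rear, right-front ; scene: front-left(-x,-y), and (+x,-y)
for n,p in(("top",(240+315/5.833,130+48/5.833)),("top",(240+330/5.833,130+398/5.833)),("scene",(255+73/6.667,230+48/6.667)),("scene",(255+13/6.667,230+427/6.667))): print(n,ray(n,p,45))
print("knob top view, z~73:",ray("top",(240+298/5.833,130+258/5.833),65)," pin:",ray("top",(240+283/5.833,130+205/5.833),49))
to([465.5,-318,100],[180,-40,-10.3])
E
```

```text
(np.float64(1.731429979520662), array([606.5245,  13.9079]))
top [706.7461 -92.8345  45.    ]
top [504.0877 -96.9742  45.    ]
scene [508.3965 -92.3436  45.    ]
scene [710.1351 -86.4938  45.    ]
knob top view, z~73: [579.6095 -80.597   65.    ]  pin: [614.1035 -72.8887  49.    ]
t 0.6 tcp [ 164.7382 -472.054   231.3005] rpy deg [-179.9978    0.0008   19.2386] F [ 0.1391 -0.3839  0.5332] w 0.9990423248310719
turn deg [-10.309   39.097   28.3179]
shift m (after turn) [ 0.1212 -0.2053  0.2731]
```

>>> {"op": "drive_tool", "data": {
  "motion": [
    [0,0,0,-1.47,5.59,4.05,0],
    [0,0,0,-1.47,5.59,4.05,0],
    [0,0,0,-1.47,5.59,4.05,0],
    [0,0,0,-1.47,5.59,4.05,0],
    [0,0,0,-1.47,5.59,4.05,0],
    [0,0,0,-1.47,5.59,4.05,0],
    [0,0,0,-1.47,5.59,4.05,0],
    [0,0,0,0,0,0,0]
  ],
  "newtons": 100
}}

```text
time: 1.27
tcp_pos: [163.4, -470.7, 229.8]
orientation: [-3.134, -0.703, -0.191]
contact_force: [0.0, 1.0, -0.9]
width: 0.502
```

Run:
```python
from h import *
to([465.5,-318,100],[180,-40,-10.3])
```

```text
t 1.2667 tcp [ 163.4351 -470.7153  229.7652] rpy deg [-179.5886  -40.2829  -10.9662] F [ 0.0026  0.9913 -0.9207] w 0.5016555815409031
turn deg [ 0.0181 -0.2847 -0.5083]
shift m (after turn) [ 0.1233 -0.2043  0.2729]
```

>>> {"op": "drive_tool", "data": {
  "motion": [
    [0.013,-0.0225,0.03,0,0,0,0],
    [0.013,-0.0225,0.03,0,0,0,0],
    [0.013,-0.0225,0.03,0,0,0,0],
    [0.013,-0.0225,0.03,0,0,0,0],
    [0.013,-0.0225,0.03,0,0,0,0],
    [0.013,-0.0225,0.03,0,0,0,0],
    [0.013,-0.0225,0.03,0,0,0,0],
    [0.013,-0.0225,0.03,0,0,0,0]
  ]
}}

```text
time: 1.93
tcp_pos: [429.4, -336.1, 115.0]
orientation: [3.138, -0.699, -0.177]
contact_force: [0.4, -3.1, 0.2]
width: 0.501
```

>>> {"op": "drive_tool", "data": {
  "motion": [
    [0.009,-0.012,0.016,0,0,0,0],
    [0.009,-0.012,0.016,0,0,0,0],
    [0,0,0,0,0,0,0],
    [0,0,0,0,0,0,0]
  ]
}}

```text
time: 2.27
tcp_pos: [466.4, -318.6, 101.5]
orientation: [3.14, -0.697, -0.176]
contact_force: [0.6, -0.5, 0.8]
width: 0.501
```

Run:
```python
from h import *
to([465.5,-318,100],[180,-40,-10.3])
s=shot("scene",3);t=shot("top",3);cv2.imwrite("pics/s2.png",s);cv2.imwrite("pics/t2.png",t)
p=env.read_state()["tcp_pos"];print("tcp px",proj("scene",p),proj("top",p))
a=cv2.resize(s[185:255,160:240],(400,350),interpolation=cv2.INTER_CUBIC);b=cv2.resize(t[170:240,330:410],(400,350),interpolation=cv2.INTER_CUBIC)
cv2.imwrite("pics/crop4.png",np.clip(np.hstack([a,b])*2.0,0,255).astype(np.uint8))
```

```text
t 2.2667 tcp [ 466.4305 -318.5711  101.5043] rpy deg [179.9292 -39.945  -10.0966] F [ 0.5917 -0.4667  0.8108] w 0.5009927114940599
turn deg [-0.0598  0.0549  0.1559]
shift m (after turn) [-0.0017 -0.0004  0.0005]
tcp px [193.1458 206.9074] [368.833  205.9321]
```

View pics/crop4.png

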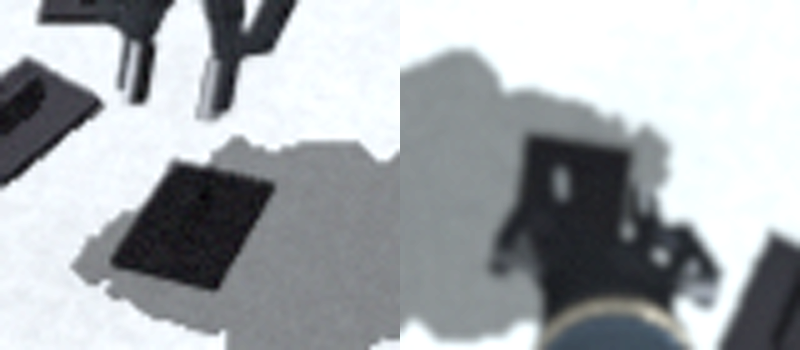

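Run:
```python
from h import *
to([466,-317.5,19])
```

```text
t 2.5667 tcp [ 464.9696 -320.1922  102.0499] rpy deg [179.9888 -40.0428 -10.3821] F [ 1.004   0.2089 -0.6118] w 0.5018160879405484
shift m (after turn) [-0.053  -0.0028  0.0639]
```

>>> {"op": "drive_tool", "data": {
  "motion": [
    [-0.0132,-0.0004,0.016,0,0,0,0],
    [-0.0132,-0.0004,0.016,0,0,0,0],
    [-0.0132,-0.0004,0.016,0,0,0,0],
    [-0.0132,-0.0004,0.016,0,0,0,0],
    [0,0,0,0,0,0,0],
    [0,0,0,0,0,0,0]
  ]
}}

```text
time: 3.07
tcp_pos: [465.6, -317.7, 17.9]
orientation: [-3.139, -0.697, -0.182]
contact_force: [0.2, -0.2, -0.4]
width: 0.501
```

>>> {"op": "drive_tool", "data": {
  "motion": [
    [0,0,0,0,0,0,-1],
    [0,0,0,0,0,0,-1],
    [0,0,0,0,0,0,-1],
    [0,0,0,0,0,0,-1],
    [0,0,0,0,0,0,-1],
    [0,0,0,0,0,0,-1],
    [0,0,0,0,0,0,-1],
    [0,0,0,0,0,0,-1]
  ],
  "newtons": 100
}}

```text
time: 3.73
tcp_pos: [467.1, -318.8, 20.5]
orientation: [3.14, -0.701, -0.179]
contact_force: [-6.5, 0.9, 11.6]
width: 0.081
```

>>> {"op": "drive_tool", "data": {
  "motion": [
    [0.002,0,-0.0025,0,0,0,-1],
    [0.004,0,-0.005,0,0,0,-1],
    [0.013,0,-0.0155,0,0,0,-1],
    [0.013,0,-0.0155,0,0,0,-1],
    [0.013,0,-0.0155,0,0,0,-1],
    [0.013,0,-0.0155,0,0,0,-1],
    [0,0,0,0,0,0,-1],
    [0,0,0,0,0,0,-1]
  ]
}}

```text
time: 4.4
tcp_pos: [466.5, -318.4, 110.9]
orientation: [3.14, -0.701, -0.179]
contact_force: [0.6, -0.2, -2.1]
width: 0.083
```

Run:
```python
from h import *
to([440,-317.5,150],[180,-40,1.5])
s=shot("scene",3);t=shot("top",3);cv2.imwrite("pics/s3.png",s);cv2.imwrite("pics/t3.png",t)
p=env.read_state()["tcp_pos"];print("tcp px",proj("scene",p),proj("top",p))
a=cv2.resize(s[175:245,160:240],(400,350),interpolation=cv2.INTER_CUBIC);b=cv2.resize(t[170:240,330:410],(400,350),interpolation=cv2.INTER_CUBIC)
cv2.imwrite("pics/crop5.png",np.clip(np.hstack([a,b])*2.5,0,255).astype(np.uint8))
```

```text
t 4.4 tcp [ 466.5305 -318.4058  110.9105] rpy deg [179.9076 -40.1599 -10.2638] F [ 0.5622 -0.1939 -2.0589] w 0.08263168184170239
turn deg [ 7.6664 -0.1521 -9.0013]
shift m (after turn) [ 0.0048 -0.0016 -0.047 ]
tcp px [193.7037 205.7479] [368.2443 205.4293]
```

View pics/crop5.png

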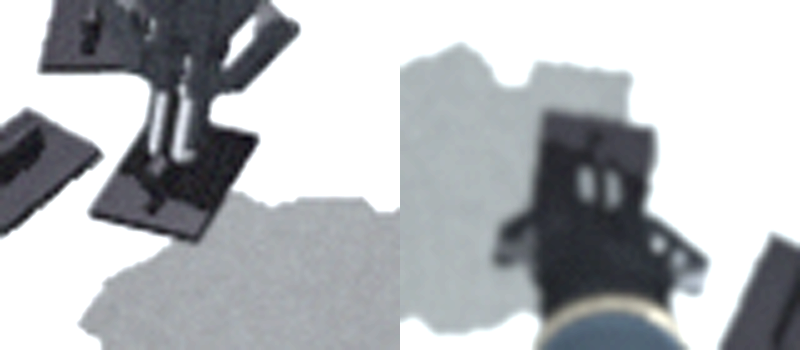

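```bash
cat >> h.py <<'E'
def tri(us,ut):
    A=[];b=[]
    for n,u in(("scene",us),("top",ut)):
        c=C[n];d=c["R"].T@np.array([(u[0]-c["cx"])/c["fx"],(u[1]-c["cy"])/c["fy"],1.]);d/=np.linalg.norm(d);o=-c["R"].T@c["t"];P=np.eye(3)-np.outer(d,d);A.append(P);b.append(P@o)
    return np.linalg.solve(sum(A),sum(b))
E
python3 - <<'E'
from h import *
# +x+y corner, +x-y corner (scene px of upper edge), both views
a=tri((199.3,222.5),(359,192.2));b=tri((178.2,216.8),(381.4,195.8));print(a,b,a-b)
for z in(80,90,100,110): print(z,"back +y corner",ray("scene",(211.6,202.4),z), "len to a:",np.linalg.norm(ray("scene",(211.6,202.4),z)-ray("scene",(199.3,222.5),98)))
E
```

```text
[ 511.7224 -292.4907   86.6351] [ 498.2718 -361.5546   88.2222] [13.4506 69.0639 -1.5871]
80 back +y corner [ 417.372  -277.1037   80.    ] len to a: 106.36920967418693
90 back +y corner [ 427.1674 -273.5877   90.    ] len to a: 95.84326101008457
100 back +y corner [ 436.9627 -270.0717  100.    ] len to a: 86.4527379248149
110 back +y corner [ 446.7581 -266.5557  110.    ] len to a: 78.60562580159036
```

>>> {"op": "drive_tool", "data": {
  "motion": [
    [0,0,0,3.83,-0.08,-4.5,-1],
    [0,0,0,3.83,-0.08,-4.5,-1],
    [0.001,0,-0.012,0,0,0,-1],
    [0.001,0,-0.012,0,0,0,-1],
    [0.001,0,-0.012,0,0,0,-1],
    [0.001,0,-0.012,0,0,0,-1],
    [0,0,0,0,0,0,-1],
    [0,0,0,0,0,0,-1]
  ]
}}

```text
time: 5.37
tcp_pos: [438.4, -319.0, 148.4]
orientation: [-3.139, -0.696, 0.024]
contact_force: [-0.8, 0.0, -1.9]
width: 0.083
```

Run:
```python
from h import *
to([440,5,150],[180,-40,1.5])
```

```text
t 5.3667 tcp [ 438.4076 -319.0066  148.354 ] rpy deg [-179.8543  -39.8893    1.3664] F [-0.7895  0.0201 -1.9247] w 0.08255017300497307
turn deg [-0.06    0.1106 -0.1026]
shift m (after turn) [ 0.0088 -0.3239  0.0052]
```

>>> {"op": "drive_tool", "data": {
  "motion": [
    [0.001,-0.02,0.0005,0,0,0,-1],
    [0.001,-0.04,0.0005,0,0,0,-1],
    [0.001,-0.04,0.0005,0,0,0,-1],
    [0.001,-0.04,0.0005,0,0,0,-1],
    [0.001,-0.04,0.0005,0,0,0,-1],
    [0.001,-0.04,0.0005,0,0,0,-1],
    [0.001,-0.04,0.001,0,0,0,-1],
    [0.001,-0.04,0.001,0,0,0,-1]
  ]
}}

```text
time: 6.03
tcp_pos: [440.1, -46.0, 149.3]
orientation: [-3.139, -0.693, 0.025]
contact_force: [0.2, 0.7, -2.6]
width: 0.08
```

>>> {"op": "drive_tool", "data": {
  "motion": [
    [0,-0.024,0,0,0,0,-1],
    [0,0,0,0,0,0,-1],
    [0,0,0,0,0,0,-1],
    [0,0,0,0,0,0,-1]
  ]
}}

```text
time: 6.37
tcp_pos: [439.9, -23.7, 149.5]
orientation: [-3.139, -0.692, 0.026]
contact_force: [0.2, 0.0, -1.9]
width: 0.081
```

Run:
```python
from h import *
to([470,10,80],[180,-40,1.5])
```

```text
t 6.3667 tcp [439.9166 -23.6827 149.475 ] rpy deg [-179.864   -39.6511    1.4972] F [ 0.226   0.0046 -1.9029] w 0.08115298212103521
turn deg [-0.1342  0.3489 -0.0026]
shift m (after turn) [-0.0209 -0.0329  0.0731]
```

>>> {"op": "drive_tool", "data": {
  "motion": [
    [-0.004,-0.0066,0.0146,0,0,0,-1],
    [-0.0042,-0.0066,0.0146,0,0,0,-1],
    [-0.0042,-0.0066,0.0146,0,0,0,-1],
    [-0.0042,-0.0066,0.0146,0,0,0,-1],
    [-0.0042,-0.0066,0.0146,0,0,0,-1],
    [0,0,0,0,0,0,-1],
    [0,0,0,0,0,0,-1]
  ]
}}

```text
time: 6.95
tcp_pos: [476.2, 8.9, 87.6]
orientation: [-3.139, -0.677, 0.024]
contact_force: [-0.9, 0.2, -1.8]
width: 0.084
```

Run:
```python
from h import *
to([540,10,75],[180,-40,1.5])
s=shot("scene",5);t=shot("top",5);cv2.imwrite("pics/s4.png",s);cv2.imwrite("pics/t4.png",t)
a=cv2.resize(s[210:290,250:330],(400,400),interpolation=cv2.INTER_CUBIC);b=cv2.resize(t[160:240,230:310],(400,400),interpolation=cv2.INTER_CUBIC)
o=np.hstack([a,b]);cv2.imwrite("pics/crop6.png",(255*(o/255)**.45).astype(np.uint8))
```

```text
t 6.95 tcp [476.1828   8.8989  87.5711] rpy deg [-179.8527  -38.7751    1.3691] F [-0.9304  0.2496 -1.7595] w 0.08376266391687057
turn deg [-0.0642  1.2248 -0.1028]
shift m (after turn) [0.0408 0.0006 0.0507]
```

View pics/crop6.png

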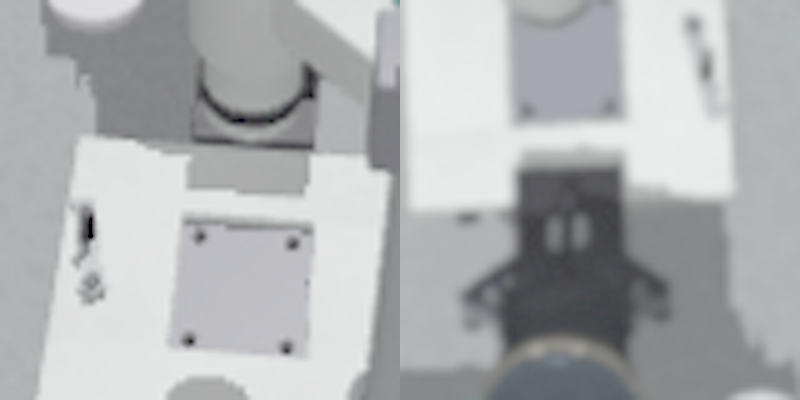

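Run:
```python
from h import *
S=lambda u,v:(250+(u+.5)/5-.5,210+(v+.5)/5-.5); T=lambda u,v:(230+(u-400+.5)/5-.5,160+(v+.5)/5-.5)
loc=np.array([[-37,-27],[-37,27],[37,-27],[37,27]],float)
print("well scene studs",fit(loc,[ray("scene",S(*p),41)[:2] for p in((200,237),(293,243),(189,341),(287,348))]))
wl=np.array([[-48.5,-38.5],[-48.5,38.5],[48.5,38.5],[48.5,-38.5]])
print("well scene corners",fit(wl,[ray("scene",S(*p),45)[:2] for p in((182,218),(312,226),(307,357),(168,347))]))
print("well top studs",fit(loc[[1,0]],[ray("top",T(*p),41)[:2] for p in((528,108),(609,104))]))
print("well top corners",fit(wl[[1,0]],[ray("top",T(*p),45)[:2] for p in((510,122),(626,120))]))
g=cv2.imread("pics/t4.png",0);gs=cv2.imread("pics/s4.png",0)
print("top cols at row 197",g[197,248:282]);print("top rows col 258,270",g[186:204,258],g[186:204,270])
print("scene col 296",gs[225:246,296],"col 308",gs[225:246,308]); print("scene row 238",gs[238,282:320])
```

```text
well scene studs (np.float64(1.9964146998953836), array([606.7564,  14.152 ]))
well scene corners (np.float64(2.2863243229632384), array([605.6759,  13.9155]))
well top studs (np.float64(1.7804137074452935), array([601.9635,  11.8523]))
well top corners (np.float64(-0.10195785268112789), array([602.5742,  10.8278]))
top cols at row 197 [208 208 207 191 142  79  34  24  24  25  25  25  24  23  19  17  16  17
  21  23  24  24  24  25  24  32  64 104 129 138 141 148 157 154]
top rows col 258,270 [198 207 200 173 135 111  93  64  35  24  25  25  24  25  25  23  21  17] [211 211 204 177 139 113  91  56  29  24  24  24  21  17  14  13  13  13]
scene col 296 [ 95  94  94  96  97  98  79  37  12  14  89  99  61  23  73 102 106 108
 107 106 105] col 308 [ 87  87  87  86  59  24  11  40  76  77  69  66  64  38  18  84 102 105
 105 104 104]
scene row 238 [ 84  82  83  73  70  71  57  35  28  22  23  19  20  15  23  33  40  54
  56  47  42  43  35  34  34  36  38  39  40  46  47 107 116 115 116 116
 115 116]
```

Run:
```python
from h import *
for z in(65,70,75,80,85):
    print(z,"top front x",ray("top",(263.4,193.0),z)[:2]+[2,1.3],"scene front(top edge) x",ray("scene",(302,237.5),z)[0]-2,"scene bottom edge x @z-8",ray("scene",(302,239.5),z-8)[0]-2)
```

```text
65 top front x [521.5515  10.7826] scene front(top edge) x 511.3283027906459 scene bottom edge x @z-8 512.1660434323888
70 top front x [520.5722  10.5152] scene front(top edge) x 515.6530894597013 scene bottom edge x @z-8 516.4509951256144
75 top front x [519.593   10.2478] scene front(top edge) x 519.9778761287567 scene bottom edge x @z-8 520.73594681884
80 top front x [518.6137   9.9804] scene front(top edge) x 524.3026627978121 scene bottom edge x @z-8 525.0208985120657
85 top front x [517.6344   9.713 ] scene front(top edge) x 528.6274494668677 scene bottom edge x @z-8 529.3058502052912
```

>>> {"op": "drive_tool", "data": {
  "motion": [
    [0,0,0,0,1.2,0,-1],
    [0,0,0,0,0,0,-1],
    [0,0,0,0,0,0,-1]
  ]
}}

```text
time: 7.7
tcp_pos: [481.1, 10.0, 93.5]
orientation: [-3.139, -0.694, 0.025]
contact_force: [0.0, 0.1, -1.8]
width: 0.082
```

Run:
```python
from h import *
p=[]
for i in range(6): viewer.read_camera("top"); s=env.read_state(); p.append(np.r_[s["tcp_pos"],np.degrees(s["orientation"])])
print(np.array(p).round(1)); print(np.mean(p,0)[:3])
to([606,12,72],[180,-40,1.8])
```

```text
[[ 480.9   10.    93.3 -179.8  -39.7    1.5]
 [ 480.9   10.    93.2 -179.8  -39.7    1.5]
 [ 480.8   10.    93.1 -179.8  -39.7    1.4]
 [ 480.8   10.    93.1 -179.8  -39.7    1.5]
 [ 480.8   10.    93.1 -179.8  -39.7    1.4]
 [ 480.8   10.    93.1 -179.8  -39.7    1.4]]
[480.848    9.9706  93.1683]
t 8.0 tcp [480.8424   9.9573  93.1404] rpy deg [-179.8448  -39.6965    1.4475] F [-0.4071 -0.0204 -2.5174] w 0.08088333400598713
turn deg [ 0.0707  0.3031 -0.2711]
shift m (after turn) [0.0823 0.0019 0.0966]
```

Run:
```python
from h import *
s=env.read_state();print(s["q"],s["qvel"],s["effort"],s["tcp_pos"],s["moment"])
```

```text
[ 0.0144 -0.2017 -1.1343 -0.0546  0.0097  3.1332] [ 0.0005 -0.0004  0.0011 -0.0004 -0.0008  0.0005] [  0.0046 -26.7747  45.7659  -9.9269   0.0423   0.    ] [480.8424   9.9573  93.1404] [ 0.0448  0.8538 -0.0309]
```

>>> {"op": "drive_tool", "data": {
  "motion": [
    [0.0115,0,0.0096,0,0,0,-1],
    [0.0115,0,0.0096,0,0,0,-1],
    [0.0115,0,0.0096,0,0,0,-1],
    [0.0115,0,0.0096,0,0,0,-1],
    [0,0,0,0,0,0,-1],
    [0,0,0,0,0,0,-1],
    [0,0,0,0,0,0,-1]
  ]
}}

```text
time: 8.58
tcp_pos: [539.9, 11.5, 92.5]
orientation: [-3.139, -0.692, 0.025]
contact_force: [0.3, -0.4, -2.3]
width: 0.083
```

Run:
```python
from h import *
print(env.read_state()["q"])
to([555,12,75],[180,-40,1.8])
```

```text
[ 0.0166 -0.0588 -1.0246 -0.0867  0.0082  3.1349]
t 8.5833 tcp [539.9469  11.5363  92.4565] rpy deg [-179.8469  -39.6334    1.446 ] F [ 0.2598 -0.4044 -2.2505] w 0.0825408754007128
turn deg [ 0.0736  0.3662 -0.2724]
shift m (after turn) [0.0003 0.     0.0231]
```

>>> {"op": "drive_tool", "data": {
  "motion": [
    [0,0,0.0077,0.07,0.37,-0.27,-1],
    [0,0,0.0077,0,0,0,-1],
    [0,0,0.0077,0,0,0,-1],
    [0,0,0,0,0,0,-1],
    [0,0,0,0,0,0,-1],
    [0,0,0,0,0,0,-1]
  ]
}}

```text
time: 9.08
tcp_pos: [555.3, 12.0, 75.2]
orientation: [-3.142, -0.699, 0.031]
contact_force: [0.6, 0.4, -2.4]
width: 0.081
```

Run:
```python
from h import *
print(env.read_state()["q"])
to([606,12.5,72],[180,-40,1.8])
```

```text
[ 0.016   0.0138 -1.0274 -0.1691  0.0098  3.1299]
t 9.0833 tcp [555.3488  11.9955  75.1628] rpy deg [-179.9982  -40.0377    1.7905] F [ 0.6376  0.3957 -2.4301] w 0.08118923269983014
turn deg [ 0.0043 -0.0377 -0.0073]
shift m (after turn) [0.0368 0.0011 0.035 ]
```

>>> {"op": "drive_tool", "data": {
  "motion": [
    [0.009,0,0.0085,0,0,0,-1],
    [0.009,0,0.0085,0,0,0,-1],
    [0.009,0,0.0085,0,0,0,-1],
    [0.009,0,0.0085,0,0,0,-1],
    [0,0,0,0,0,0,-1],
    [0,0,0,0,0,0,-1],
    [0,0,0,0,0,0,-1]
  ]
}}

```text
time: 9.67
tcp_pos: [604.2, 13.5, 72.3]
orientation: [3.142, -0.699, 0.031]
contact_force: [-0.9, 0.4, -3.3]
width: 0.079
```

Run:
```python
from h import *
to([606,12.5,72],[180,-40,1.8])
s=shot("scene",5);t=shot("top",5);cv2.imwrite("pics/s5.png",s);cv2.imwrite("pics/t5.png",t)
a=cv2.resize(s[230:290,260:330],(420,360),interpolation=cv2.INTER_CUBIC);b=cv2.resize(t[140:200,235:298],(378,360),interpolation=cv2.INTER_CUBIC)
o=np.hstack([a,b]);cv2.imwrite("pics/crop7.png",(255*(o/255)**.45).astype(np.uint8))
```

```text
t 9.6667 tcp [604.1683  13.5239  72.2714] rpy deg [179.9995 -40.0317   1.7949] F [-0.9376  0.4268 -3.2631] w 0.07866481988572298
turn deg [ 0.0037 -0.0317 -0.0039]
shift m (after turn) [0.0012 0.0011 0.0014]
```

View pics/crop7.png

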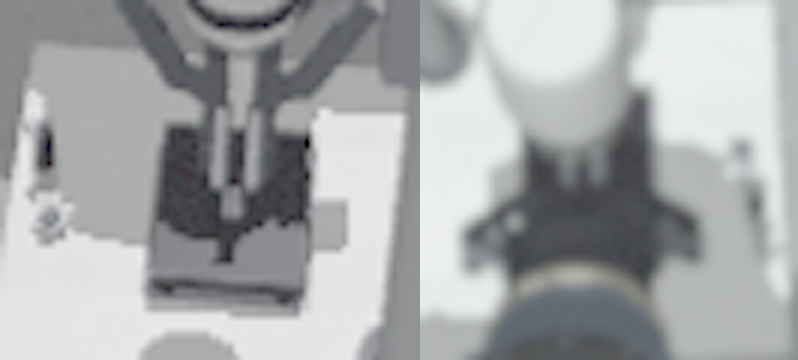

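Run:
```python
from h import *
gs=cv2.imread("pics/s5.png",0).astype(int);g=cv2.imread("pics/t5.png",0).astype(int)
for c in(288,291,305,308): print("scene col",c,"rows266..286",gs[266:286,c])
for r in(255,258,262): print("scene row",r,"cols 282..",gs[r,282:317])
for r in(160,164,168): print("top row",r,"cols 248..",g[r,248:278])
for z in(60,61,62):
  print(z,"scene y",ray("scene",(298.3,262.9),z),"top y",ray("top",(262.5,168),z))
```

```text
scene col 288 rows266..286 [ 13  20  39  61  63  65  64  63  64  71  37  16  14  49 100 109 190 203
 202 144]
scene col 291 rows266..286 [ 13  14  12  27  61  65  66  66  66  66  37  14  48  54  91 107 190 202
 202 144]
scene col 305 rows266..286 [ 35  63  67  67  67  69  68  68  69  69  70  40  16  36  54  87 105 188
 201 200]
scene col 308 rows266..286 [  8  46  64  68  68  67  69  69  69  69  69  56  26  17  39  74 101 188
 200 200]
scene row 255 cols 282.. [109 109 109 108  66  23  14  13  11  12  15  24  28  58  92  58  21  12
  16  86  98  50  25  21  14  14  12  12  13  57 103 191 201 201 201]
scene row 258 cols 282.. [109 110 109 101  52  18  11  11   9  11  16  19  22  75  94  56  20  15
  29  90  85  44  26  18  11  10  13  13  13  33 130 195 203 202 202]
scene row 262 cols 282.. [108 108 109  78  34  13  10  14  11  11  11  14  13   9  14  52  62  65
  30  22  18  13  11  14  11   9  14  11   9  43 161 195 200 200 201]
top row 160 cols 248.. [207 198 174 140 120 121 126 128 129 129 129 128 126 124 122 119 115 106
  90  68  45  30  25  24  40  92 155 196 212 214]
top row 164 cols 248.. [213 209 189 136  72  36  42  56  66  72  79  84  82  76  68  65  62  52
  36  22  16  15  15  16  23  51  90 123 138 142]
top row 168 cols 248.. [128 119 108  82  47  21  13  14  15  21  38  50  44  27  24  39  51  44
  27  16  14  14  15  16  20  44  78 106 119 121]
60 scene y [603.8676  14.0047  60.    ] top y [603.3801  11.8852  60.    ]
61 scene y [604.6349  14.0491  61.    ] top y [603.1285  11.8303  61.    ]
62 scene y [605.4021  14.0936  62.    ] top y [602.8768  11.7754  62.    ]
```

Run:
```python
from h import *
for c,rt,rb,rw in((288,275.7,278.5,281.5),(291,275.8,278.3,281.6),(305,276.8,279.2,282.5),(308,277.3,279.7,282.5)):
    print(c,"plate front x (z61,62)",ray("scene",(c,rt),61)[0],ray("scene",(c,rt),62)[0],"bottom(53)",ray("scene",(c,rb),53)[0],"rim(45)",ray("scene",(c,rw),45)[0])
```

```text
288 plate front x (z61,62) 651.6795867640828 652.3983006350535 bottom(53) 655.2155754114833 rim(45) 659.4587540457527
291 plate front x (z61,62) 650.9839823604234 651.703413577125 bottom(53) 653.5259539977646 rim(45) 658.7557314602668
305 plate front x (z61,62) 649.5057677773235 650.2267234106554 bottom(53) 651.6962651382536 rim(45) 656.9033246522388
308 plate front x (z61,62) 650.133106064001 650.8534147513969 bottom(53) 652.3179468706957 rim(45) 655.873624319965
```

>>> {"op": "drive_tool", "data": {
  "motion": [
    [0.0017,0.0006,0.0014,0,0,0,-1],
    [0,0,0,0,0,0,-1],
    [-0.0013,0,0.0015,0,0,0,-1],
    [-0.0013,0,0.0015,0,0,0,-1],
    [-0.0013,0,0.0015,0,0,0,-1],
    [-0.0013,0,0.0015,0,0,0,-1],
    [0,0,0,0,0,0,-1],
    [0,0,0,0,0,0,-1]
  ]
}}

```text
time: 10.83
tcp_pos: [607.5, 13.0, 64.9]
orientation: [3.142, -0.7, 0.031]
contact_force: [-4.0, -0.6, 4.7]
width: 0.082
```

>>> {"op": "drive_tool", "data": {
  "motion": [
    [-0.0006,0,0.0008,0,0,0,-1],
    [0,0,0,0,0,0,-1]
  ]
}}

```text
time: 11.0
tcp_pos: [607.9, 13.0, 64.3]
orientation: [3.142, -0.701, 0.031]
contact_force: [-9.2, -0.5, 11.7]
width: 0.08
```

>>> {"op": "drive_tool", "data": {
  "motion": [
    [-0.0006,0,0.0008,0,0,0,-1],
    [0,0,0,0,0,0,-1]
  ]
}}

```text
time: 11.17
tcp_pos: [608.2, 13.1, 63.8]
orientation: [3.142, -0.702, 0.031]
contact_force: [-12.4, -0.1, 17.8]
width: 0.083
```

>>> {"op": "drive_tool", "data": {
  "motion": [
    [-0.0006,0,0.0008,0,0,0,-1],
    [0,0,0,0,0,0,-1]
  ]
}}

```text
time: 11.33
tcp_pos: [608.7, 13.0, 63.4]
orientation: [3.142, -0.703, 0.031]
contact_force: [-15.2, -0.9, 22.8]
width: 0.081
```

>>> {"op": "drive_tool", "data": {
  "motion": [
    [0.0015,0,-0.0018,0,0,0,-1],
    [0.0015,0,-0.0018,0,0,0,-1],
    [0,0,0,0,0,0,-1],
    [0,0,0,0,0,0,-1],
    [0,0,0,0,0,0,-1]
  ]
}}

```text
time: 11.75
tcp_pos: [606.9, 13.1, 65.8]
orientation: [-3.142, -0.699, 0.031]
contact_force: [-1.0, 0.6, -1.1]
width: 0.08
```

Run:
```python
from h import *
to([606,13,66])
s=shot("scene",6);t=shot("top",4);cv2.imwrite("pics/s6.png",s);cv2.imwrite("pics/t6.png",t)
gs=s[:,:,1].astype(int);g=t[:,:,1].astype(int)
for c in(288,291,297,305,308): print("scene col",c,"rows266..286",gs[266:286,c])
for r in(258,262,273): print("scene row",r,"cols 280..",gs[r,280:316])
for r in(164,168): print("top row",r,"cols 248..",g[r,248:278])
```

```text
t 11.75 tcp [606.9109  13.0552  65.7717] rpy deg [-179.9985  -40.0275    1.7993] F [-1.0343  0.5932 -1.1184] w 0.08036710530349836
shift m (after turn) [-0.0006  0.     -0.0008]
scene col 288 rows266..286 [ 11  13  15  11  36  61  64  64  63  65  66  65  35  17 100 164 200 203
 203 145]
scene col 291 rows266..286 [ 13  11  10  12  10  28  60  65  65  65  65  67  51  24  75 162 199 203
 204 145]
scene col 297 rows266..286 [ 59  62  32  12  12  13  12  11  13  14  40  62  71  38  34 101 192 204
 203 202]
scene col 305 rows266..286 [ 12  14  11  28  63  67  69  69  69  69  69  69  70  56  27  76 124 193
 202 202]
scene col 308 rows266..286 [ 14  11  10  11  61  69  69  69  69  69  69  70  70  72  37  54  99 190
 202 201]
scene row 258 cols 280.. [111 110 110 110 111 101  50  15  13  13  13  11  14  23  24  87  98  47
  13  13  38  91  71  35  24  15  13  12  12  14  54  66 132 196 204 204]
scene row 262 cols 280.. [110 109 109 110 110  80  31  13  10  13  13  12  12  11  27  83  78  35
  11  13  54  92  56  23  14  14  10  14  13  13   9  71 164 197 202 203]
scene row 273 cols 280.. [200 201 201 201 116  65  64  65  64  64  66  65  66  64  66  41  17  11
  12  56  67  67  66  69  68  69  67  68  69  68  57  88 190 201 202 202]
top row 164 cols 248.. [217 215 196 145  78  37  43  57  67  73  81  86  85  78  70  68  67  56
  39  24  15  14  14  14  24  55  97 131 153 171]
top row 168 cols 248.. [139 128 114  87  53  24  15  14  16  19  34  50  49  33  22  36  50  48
  32  21  16  14  14  14  20  43  78 108 121 124]
```

Run:
```python
from h import *
s=cv2.imread("pics/s6.png");t=cv2.imread("pics/t6.png")
a=cv2.resize(s[246:288,276:320],(528,504),interpolation=cv2.INTER_NEAREST);b=cv2.resize(t[146:188,246:280],(272,336),interpolation=cv2.INTER_NEAREST)
o=np.zeros((504,800,3),np.uint8);o[:,:528]=a;o[:336,528:]=b;cv2.imwrite("pics/crop8.png",(255*(o/255)**.45).astype(np.uint8))
```

```text
(no output)
```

View pics/crop8.png

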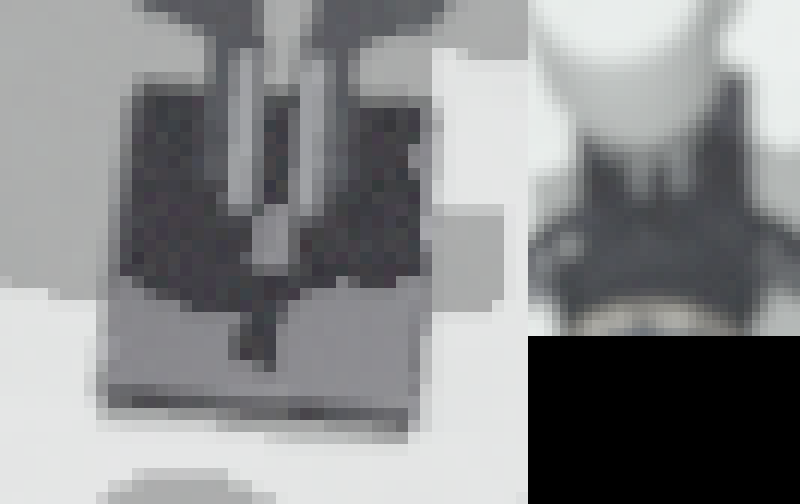

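>>> {"op": "drive_tool", "data": {
  "motion": [
    [-0.0004,-0.0016,-0.0003,0,0,0,-1],
    [0,0,0,0,0,0,-1],
    [-0.0013,0,0.0015,0,0,0,-1],
    [-0.0006,0,0.0008,0,0,0,-1],
    [0,0,0,0,0,0,-1]
  ]
}}

```text
time: 12.67
tcp_pos: [607.5, 14.7, 64.2]
orientation: [-3.142, -0.702, 0.032]
contact_force: [-9.9, -0.8, 14.0]
width: 0.09
```

>>> {"op": "drive_tool", "data": {
  "motion": [
    [-0.0006,0,0.0008,0,0,0,-1],
    [0,0,0,0,0,0,-1]
  ]
}}

```text
time: 12.83
tcp_pos: [607.9, 14.7, 63.7]
orientation: [-3.142, -0.703, 0.031]
contact_force: [-13.5, -0.8, 18.0]
width: 0.083
```

>>> {"op": "drive_tool", "data": {
  "motion": [
    [-0.0006,0,0.0008,0,0,0,-1],
    [0,0,0,0,0,0,-1]
  ]
}}

```text
time: 13.0
tcp_pos: [608.4, 14.7, 63.3]
orientation: [-3.142, -0.704, 0.031]
contact_force: [-16.1, -0.4, 22.9]
width: 0.086
```

Run:
```python
from h import *
s=env.read_state();print(s["contact_force"],s["moment"],s["tcp_pos"],s["q"])
```

```text
[-16.0908  -0.4429  22.918 ] [ 0.044  -0.7844  0.0431] [608.3907  14.678   63.2914] [ 0.0204  0.1416 -0.9336 -0.2081  0.0071  3.1332]
```

>>> {"op": "drive_tool", "data": {
  "motion": [
    [0.0015,0,-0.0018,0,0,0,-1],
    [0.0015,0,-0.0018,0,0,0,-1],
    [0.0015,0,-0.0018,0,0,0,-1],
    [0,0,0,0,0,0,-1],
    [0,0,0,0,0,0,-1]
  ]
}}

```text
time: 13.42
tcp_pos: [606.7, 14.6, 68.1]
orientation: [-3.142, -0.699, 0.031]
contact_force: [-0.2, 0.2, -2.2]
width: 0.086
```

Run:
```python
from h import *
s=env.read_state();print(s["contact_force"],s["moment"],s["tcp_pos"],s["q"])
```

```text
[-0.1555  0.2122 -2.1545] [-0.055   0.9066  0.0579] [606.6558  14.6105  68.1105] [ 0.0204  0.1276 -0.9263 -0.1822  0.007   3.1333]
```

Run:
```python
from h import *
s=shot("scene",6);cv2.imwrite("pics/s7.png",s);g=s[:,:,1].astype(int)
g6=cv2.imread("pics/s6.png")[:,:,1].astype(int)
for nm,G in(("s6",g6),("s7",g)):
  for c in(288,290,307,309): print(nm,c,"back",G[247:260,c],"front",G[272:285,c])
g4=cv2.imread("pics/s4.png")[:,:,1].astype(int)
for c in(288,290,305,307): print("s4 rims",c,G.shape and g4[247:260,c],g4[272:287,c])
for a,b in(((287.5,252.9),(286,278)),((308,254.3),(306,279.6))):
  for z in(52,54,56): print(z,ray("scene",a,z)[0],ray("scene",b,z)[0],ray("scene",b,z)[0]-ray("scene",a,z)[0])
```

```text
s6 288 back [ 86 106 109 109 111  67  24  14  13  13  11  13  13] front [ 64  64  63  65  66  65  35  17 100 164 200 203 203]
s6 290 back [ 53 102 110 110 110  77  31  12  14  13  11  13  10] front [ 65  66  64  66  65  66  47  22  80 162 199 204 204]
s6 307 back [ 27  28  76 102 107 108  89  43  13  11  11  12  13] front [ 69  68  68  69  69  70  70  68  34  60 104 191 202]
s6 309 back [ 30  46  99 107 107 105  88  40  15  14  13  14  11] front [ 69  68  69  70  70  70  71  74  36  38  98 190 202]
s7 288 back [107 109 109 110  95  55  31  20  12  14  16  12  14] front [ 64  64  64  65  65  64  31  34 100 110 192 203 204]
s7 290 back [102 111 109 110 106  54  11  14  14  13  14  13  12] front [ 64  65  66  65  66  68  34  25  99 109 192 204 204]
s7 307 back [ 28  26  90 104 107 107  61  19  11  13  16   8  13] front [ 68  69  69  69  69  69  71  37  17  75 101 191 202]
s7 309 back [ 27  64 101 107 107 106  62  19  13  13   9  13  12] front [ 68  68  69  69  69  70  70  39  14  64 101 190 201]
s4 rims 288 [109 187 198 198 199 156 115  71 119 116  94 123 130] [133 133 133 133  96  46  18 116 191 201 201 201 201 143 108]
s4 rims 290 [109 188 199 199 200 170 122  76  97  57  22  87 125] [133 133 133 133 134 130 133 134 191 201 201 201 201 144 107]
s4 rims 305 [104 104 169 196 197 198 180 128  77 123 133 133 133] [135 136 135 136 135 137 121 115 132 179 198 200 200 200 199]
s4 rims 307 [106 105 158 192 196 196 183 130  84 123 106  75  72] [136 135 136 135 136 122  66  28  26 161 194 200 200 199 199]
52 565.7000695337 653.5416052629248 87.8415357292248
54 567.2999816810913 654.9620093784497 87.66202769735844
56 568.8998938284826 656.3824134939744 87.48251966549174
52 563.4226016770829 651.9611825999173 88.5385809228344
54 565.0271679299515 653.3848163784869 88.35764844853543
56 566.6317341828203 654.8084501570567 88.17671597423634
```

Run:
```python
from h import *
f=lambda c,r,z:ray("scene",(c,r),z)[0]
for c,b,fr in((288,252.4,279.6),(290,252.6,279.7),(305,253.9,280.6),(307,254.1,280.8)):
    print("well",c,f(c,b,45),f(c,fr,45),f(c,fr,45)-f(c,b,45),(f(c,fr,45)+f(c,b,45))/2)
for c,b,fr in((288,251.9,277.6),(290,251.9,277.7),(307,253.1,278.6),(309,253.1,278.7)):
    print("plate z56.5",c,f(c,b,56.5),f(c,fr,56.5),f(c,fr,56.5)-f(c,b,56.5),(f(c,fr,56.5)+f(c,b,56.5))/2)
to([604,14.6,68],[180,-40,1.8])
```

```text
well 288 558.0734909282196 653.1915694996161 95.1180785713965 605.6325302139178
well 290 558.0836295862371 652.8323372507188 94.74870766448169 605.4579834184779
well 305 557.423026933967 650.639227437402 93.21620050343506 604.0311271856845
well 307 557.4334059656828 650.6120817577668 93.17867579208394 604.0227438617248
plate z56.5 288 565.4694602683414 654.7349330743276 89.26547280598618 610.1021966713345
plate z56.5 290 564.7486426777353 654.3798284842094 89.63118580647404 609.5642355809723
plate z56.5 307 563.017644154049 651.532135620215 88.51449146616596 607.274889887132
plate z56.5 309 562.2986730578034 651.1783961668325 88.8797231090291 606.738534612318
t 13.7167 tcp [606.6961  14.6114  68.0698] rpy deg [179.9983 -40.0549   1.798 ] F [ 0.9067 -0.6022 -1.7009] w 0.08641475800534902
turn deg [ 0.003  -0.0549 -0.0015]
shift m (after turn) [-0.0021 -0.0001 -0.0017]
```

Run:
```python
from h import *
g4=cv2.imread("pics/s4.png")[:,:,1].astype(int);g7=cv2.imread("pics/s7.png")[:,:,1].astype(int)
for r in(260,264,272): print(r,"well",g4[r,280:290],g4[r,306:317]);print("   plate",g7[r,280:290],g7[r,306:317])
```

```text
260 well [199 199 199 200 201 158 133 131 131 131] [133 124 121 124 132 134 140 193 201 201 201]
   plate [109 110 110 110 111  86  51  22  11  11] [ 12  10  11  11   9  25 123 194 204 204 204]
264 well [200 200 200 200 201 149 131 131 131 131] [134 134 134 134 135 135 167 196 201 200 201]
   plate [110 110 110 110 110  71  31  14  12  12] [ 13  15  15  13  13  12  87 107 109 108 109]
272 well [198 199 200 199 148 131 132 133 133 133] [136 136 136 136 136 151 191 198 199 198 200]
   plate [201 202 202 201 123  43  59  64  64  63] [ 68  68  69  68  69  52  99 180 189 189 190]
```

>>> {"op": "drive_tool", "data": {
  "motion": [
    [-0.0028,0,-0.0023,0,0,0,-1],
    [0,0,0,0,0,0,-1],
    [0,0,0,0,0,0,-1]
  ]
}}

```text
time: 13.97
tcp_pos: [602.9, 14.5, 68.1]
orientation: [3.142, -0.699, 0.031]
contact_force: [-0.3, -0.1, -1.6]
width: 0.085
```

>>> {"op": "drive_tool", "data": {
  "motion": [
    [-0.0013,0,0.0015,0,0,0,-1],
    [-0.0013,0,0.0015,0,0,0,-1],
    [-0.0006,0,0.0008,0,0,0,-1],
    [0,0,0,0,0,0,-1]
  ]
}}

```text
time: 14.3
tcp_pos: [603.0, 14.5, 62.8]
orientation: [-3.142, -0.699, 0.031]
contact_force: [0.2, -0.8, -2.1]
width: 0.083
```

>>> {"op": "drive_tool", "data": {
  "motion": [
    [-0.0006,0,0.0008,0,0,0,-1],
    [0,0,0,0,0,0,-1]
  ]
}}

```text
time: 14.47
tcp_pos: [603.3, 14.5, 62.1]
orientation: [3.142, -0.699, 0.031]
contact_force: [-0.9, 0.2, -2.5]
width: 0.088
```

>>> {"op": "drive_tool", "data": {
  "motion": [
    [-0.0006,0,0.0008,0,0,0,-1],
    [0,0,0,0,0,0,-1]
  ]
}}

```text
time: 14.63
tcp_pos: [603.6, 14.6, 61.5]
orientation: [-3.142, -0.7, 0.031]
contact_force: [0.1, 0.6, 0.6]
width: 0.086
```

>>> {"op": "drive_tool", "data": {
  "motion": [
    [-0.0006,0,0.0008,0,0,0,-1],
    [-0.0006,0,0.0008,0,0,0,-1],
    [0,0,0,0,0,0,-1]
  ]
}}

```text
time: 14.88
tcp_pos: [603.9, 14.5, 59.8]
orientation: [3.142, -0.701, 0.031]
contact_force: [-3.4, -0.6, 5.1]
width: 0.085
```

>>> {"op": "drive_tool", "data": {
  "motion": [
    [-0.0006,0,0.0008,0,0,0,-1],
    [-0.0006,0,0.0008,0,0,0,-1],
    [0,0,0,0,0,0,-1]
  ]
}}

```text
time: 15.13
tcp_pos: [604.0, 14.5, 57.9]
orientation: [3.142, -0.701, 0.031]
contact_force: [-4.4, -0.3, 7.6]
width: 0.084
```

>>> {"op": "drive_tool", "data": {
  "motion": [
    [-0.0006,0,0.0008,0,0,0,-1],
    [-0.0006,0,0.0008,0,0,0,-1],
    [0,0,0,0,0,0,-1]
  ]
}}

```text
time: 15.38
tcp_pos: [605.3, 14.5, 57.4]
orientation: [3.141, -0.704, 0.031]
contact_force: [-12.8, -0.9, 24.2]
width: 0.081
```

>>> {"op": "drive_tool", "data": {
  "motion": [
    [-0.0006,0,0.0008,0,0,0,-1],
    [-0.0003,0,0.0004,0,0,0,-1],
    [0,0,0,0,0,0,-1],
    [0,0,0,0,0,0,-1]
  ]
}}

```text
time: 15.72
tcp_pos: [606.0, 14.5, 57.4]
orientation: [3.142, -0.706, 0.031]
contact_force: [-33.1, -1.1, 50.4]
width: 0.091
```

Run:
```python
from h import *
s=env.read_state();print(s["contact_force"],s["moment"],s["tcp_pos"],s["orientation"])
```

```text
[-33.1183  -1.0956  50.3945] [ 0.0447 -0.5648 -0.0304] [606.0418  14.5341  57.4313] [ 3.1415 -0.7064  0.0313]
```

>>> {"op": "drive_tool", "data": {
  "motion": [
    [0.0006,0,-0.0008,0,0,0,-1],
    [0.0003,0,-0.0006,0,0,0,-1],
    [0,0,0,0,0,0,-1],
    [0,0,0,0,0,0,-0.2],
    [0,0,0,0,0,0,-0.2],
    [0,0,0,0,0,0,-0.2],
    [0,0,0,0,0,0,-0.2],
    [0,0,0,0,0,0,-0.2]
  ]
}}

```text
time: 16.38
tcp_pos: [603.4, 14.5, 55.2]
orientation: [3.142, -0.699, 0.031]
contact_force: [0.1, 1.0, 0.0]
width: 0.403
```

>>> {"op": "drive_tool", "data": {
  "motion": [
    [0,0,-0.01,0,0,0,-0.2],
    [0,0,-0.015,0,0,0,-0.2],
    [0,0,-0.015,0,0,0,-0.2],
    [0,0,-0.02,0,0,0,-0.2],
    [0,0,-0.02,0,0,0,-0.2],
    [0,0,0,0,0,0,-0.2]
  ]
}}

```text
time: 16.88
tcp_pos: [551.4, 12.8, 118.9]
orientation: [3.141, -0.702, 0.031]
contact_force: [1.2, -0.3, 1.1]
width: 0.401
```

Run:
```python
from h import *
to([560,14,90],[180,-40,1.8])
s=shot("scene",6);cv2.imwrite("pics/s8.png",s)
a=cv2.resize(s[230:290,260:330],(700,600),interpolation=cv2.INTER_CUBIC)
cv2.imwrite("pics/crop9.png",(255*(a/255)**.45).astype(np.uint8))
```

```text
t 16.8833 tcp [551.4324  12.8474 118.929 ] rpy deg [179.9945 -40.2049   1.797 ] F [ 1.2183 -0.3307  1.116 ] w 0.4013200427940485
turn deg [ 0.0074 -0.2049 -0.0023]
shift m (after turn) [-0.012  -0.0009  0.0277]
```

View pics/crop9.png

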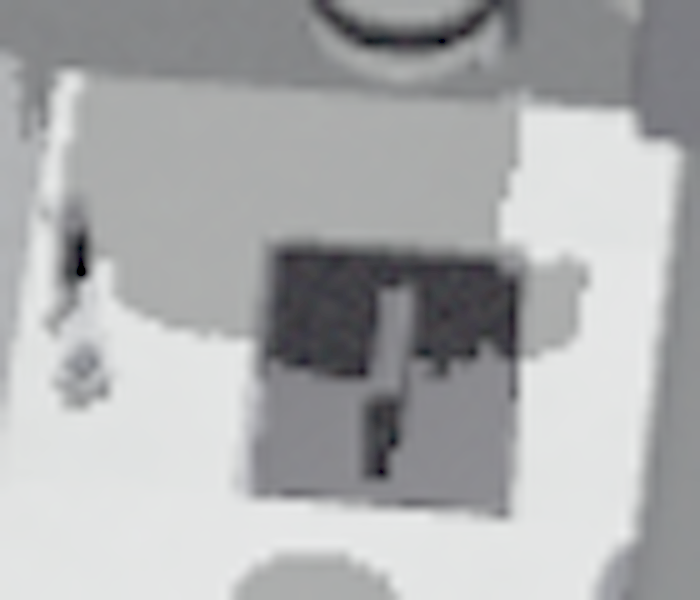

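Run:
```python
from h import *
to([577,-9.5,62],[180,-40,6])
```

```text
t 17.1833 tcp [552.0213  12.9101 115.6558] rpy deg [179.998  -39.9959   1.799 ] F [-0.4413 -1.0125 -0.0196] w 0.40283296291414017
turn deg [ 2.7022  0.0042 -3.2182]
shift m (after turn) [-0.0173  0.0249  0.0556]
```

>>> {"op": "drive_tool", "data": {
  "motion": [
    [0,0,0,2.7,0,-3.22,-1],
    [0,0,0,0,0,0,-1],
    [0,0.012,0,0,0,0,-1],
    [0,0.0129,0,0,0,0,-1],
    [-0.006,0,0.019,0,0,0,-1],
    [-0.006,0,0.019,0,0,0,-1],
    [-0.0053,0,0.0176,0,0,0,-1],
    [0,0,0,0,0,0,-1]
  ]
}}

```text
time: 17.85
tcp_pos: [576.2, -9.6, 59.3]
orientation: [-3.141, -0.695, 0.102]
contact_force: [-0.9, 0.3, -1.7]
width: 0.002
```

>>> {"op": "drive_tool", "data": {
  "motion": [
    [-0.0019,0,0.0023,0,0,0,-1],
    [-0.0019,0,0.0023,0,0,0,-1],
    [-0.0013,0,0.0015,0,0,0,-1],
    [0,0,0,0,0,0,-1]
  ]
}}

```text
time: 18.18
tcp_pos: [577.1, -9.5, 55.4]
orientation: [3.141, -0.7, 0.104]
contact_force: [-0.1, -0.4, -0.1]
width: -0.002
```

>>> {"op": "drive_tool", "data": {
  "motion": [
    [-0.0006,0,0.0008,0,0,0,-1],
    [-0.0006,0,0.0008,0,0,0,-1],
    [0,0,0,0,0,0,-1]
  ]
}}

```text
time: 18.43
tcp_pos: [577.3, -9.5, 53.3]
orientation: [3.141, -0.7, 0.105]
contact_force: [0.3, -0.5, 0.3]
width: 0.002
```

>>> {"op": "drive_tool", "data": {
  "motion": [
    [-0.0006,0,0.0008,0,0,0,-1],
    [-0.0006,0,0.0008,0,0,0,-1],
    [0,0,0,0,0,0,-1]
  ]
}}

```text
time: 18.68
tcp_pos: [577.2, -9.5, 50.9]
orientation: [3.141, -0.699, 0.105]
contact_force: [0.2, -0.4, -0.3]
width: -0.0
```

>>> {"op": "drive_tool", "data": {
  "motion": [
    [-0.0006,0,0.0008,0,0,0,-1],
    [-0.0006,0,0.0008,0,0,0,-1],
    [0,0,0,0,0,0,-1]
  ]
}}

```text
time: 18.93
tcp_pos: [578.1, -9.6, 49.8]
orientation: [3.141, -0.701, 0.105]
contact_force: [-9.1, -0.6, 16.2]
width: 0.001
```

>>> {"op": "drive_tool", "data": {
  "motion": [
    [-0.0006,0,0.0008,0,0,0,-1],
    [0,0,0,0,0,0,-1],
    [0,0,0,0,0,0,-1]
  ]
}}

```text
time: 19.18
tcp_pos: [578.6, -9.6, 49.7]
orientation: [3.141, -0.703, 0.105]
contact_force: [-18.3, -1.4, 27.6]
width: -0.001
```

>>> {"op": "drive_tool", "data": {
  "motion": [
    [0.003,0,-0.004,0,0,0,-1],
    [0.006,0,-0.008,0,0,0,-1],
    [0.013,0,-0.0153,0,0,0,-1],
    [0,-0.02,0,0,0,0,-1],
    [0,-0.023,0,0,0,0,-1],
    [0,0,0,0,0,0,-1],
    [0,0,0,0,0,0,-1]
  ]
}}

```text
time: 19.77
tcp_pos: [572.1, 34.2, 83.1]
orientation: [3.141, -0.699, 0.107]
contact_force: [-0.1, 0.5, 0.8]
width: 0.001
```

Run:
```python
from h import *
print(env.read_state()["q"])
to([577,34,52],[180,-40,6])
```

```text
[ 0.034   0.0314 -0.9789 -0.1377  0.0465  3.0859]
t 19.7667 tcp [572.1193  34.1651  83.112 ] rpy deg [179.9837 -40.0765   6.1183] F [-0.1123  0.5117  0.8314] w 0.0009046959934236774
turn deg [-0.0598 -0.0765  0.0906]
shift m (after turn) [-0.0163  0.0007  0.0269]
```

Rear right corner is hard at TCP z 49.7. Now the rear left.

>>> {"op": "drive_tool", "data": {
  "motion": [
    [-0.0053,0,0.009,0,0,0,-1],
    [-0.0053,0,0.009,0,0,0,-1],
    [-0.0053,0,0.009,0,0,0,-1],
    [0,0,0,0,0,0,-1]
  ]
}}

```text
time: 20.1
tcp_pos: [577.0, 33.0, 50.4]
orientation: [3.141, -0.697, 0.104]
contact_force: [-0.3, 0.1, -0.5]
width: -0.002
```

>>> {"op": "drive_tool", "data": {
  "motion": [
    [-0.0006,0,0.0008,0,0,0,-1],
    [-0.0006,0,0.0008,0,0,0,-1],
    [0,0,0,0,0,0,-1]
  ]
}}

```text
time: 20.35
tcp_pos: [577.7, 33.5, 50.5]
orientation: [3.141, -0.7, 0.105]
contact_force: [-0.5, -0.7, -0.4]
width: 0.002
```

>>> {"op": "drive_tool", "data": {
  "motion": [
    [-0.0006,0,0.0008,0,0,0,-1],
    [-0.0003,0,0.0004,0,0,0,-1],
    [0,0,0,0,0,0,-1]
  ]
}}

```text
time: 20.6
tcp_pos: [578.2, 33.7, 49.8]
orientation: [3.141, -0.701, 0.105]
contact_force: [-10.8, -1.8, 17.0]
width: 0.002
```

>>> {"op": "drive_tool", "data": {
  "motion": [
    [-0.0006,0,0.0008,0,0,0,-1],
    [0,0,0,0,0,0,-1],
    [0.004,0,-0.0046,0,0,0,-1],
    [0.004,0,-0.0046,0,0,0,-1],
    [0.0115,0,0.0096,0,0,0,-1],
    [0.0115,0,0.0096,0,0,0,-1],
    [0.0115,0,0.0096,0,0,0,-1],
    [0,0,0,0,0,0,-1]
  ]
}}

```text
time: 21.27
tcp_pos: [625.4, 38.7, 61.6]
orientation: [3.141, -0.702, 0.105]
contact_force: [-0.2, -0.2, 1.1]
width: 0.005
```

Run:
```python
from h import *
print(env.read_state()["q"])
to([622,36,51.5],[180,-40,6])
```

```text
[ 0.0413  0.1769 -0.8919 -0.1993  0.0408  3.0929]
t 21.2667 tcp [625.4217  38.7376  61.6263] rpy deg [179.9781 -40.2378   6.0188] F [-0.2467 -0.2088  1.0567] w 0.005093687173392544
turn deg [ 0.0098 -0.2378  0.0143]
shift m (after turn) [-0.0093  0.0024  0.0054]
```

>>> {"op": "drive_tool", "data": {
  "motion": [
    [-0.0045,0.001,0.0027,0,0,0,-1],
    [-0.0045,0.001,0.0027,0,0,0,-1],
    [0,0,0,0,0,0,-1]
  ]
}}

```text
time: 21.52
tcp_pos: [619.0, 36.1, 50.0]
orientation: [-3.141, -0.7, 0.105]
contact_force: [-1.3, 1.7, 6.7]
width: -0.003
```

>>> {"op": "drive_tool", "data": {
  "motion": [
    [-0.0006,0,0.0008,0,0,0,-1],
    [-0.0006,0,0.0008,0,0,0,-1],
    [0,0,0,0,0,0,-1]
  ]
}}

```text
time: 21.77
tcp_pos: [619.6, 36.2, 49.6]
orientation: [-3.142, -0.703, 0.105]
contact_force: [-24.6, -0.5, 37.1]
width: -0.0
```

>>> {"op": "drive_tool", "data": {
  "motion": [
    [-0.0006,0,0.0008,0,0,0,-1],
    [0,0,0,0,0,0,-1],
    [0,0,0,0,0,0,-1]
  ]
}}

```text
time: 22.02
tcp_pos: [619.8, 36.2, 49.4]
orientation: [-3.142, -0.704, 0.105]
contact_force: [-35.6, -1.6, 52.3]
width: 0.003
```

>>> {"op": "drive_tool", "data": {
  "motion": [
    [0.008,0,-0.0095,0,0,0,-1],
    [0,0,0,0,0,0,-1],
    [-0.0153,0,-0.0128,0,0,0,-1],
    [-0.0153,0,-0.0128,0,0,0,-1],
    [-0.0153,0,-0.0128,0,0,0,-1],
    [0,0,-0.03,0,0,0,-1],
    [0,0,-0.03,0,0,0,0],
    [0,0,0,0,0,0,0]
  ]
}}

```text
time: 22.68
tcp_pos: [519.4, 25.6, 108.0]
orientation: [3.141, -0.702, 0.105]
contact_force: [0.7, -0.5, 1.3]
width: 0.272
```

Run:
```python
from h import *
s=shot("scene",5);t=shot("top",5);cv2.imwrite("pics/s9.png",s);cv2.imwrite("pics/t9.png",t)
print("scene knob");print(s[248:264,260:274,1].astype(int));print("top");print(t[160:188,284:302,1].astype(int))
to([581,-79,110],[180,-40,6])
```

```text
scene knob
[[118 116 115 116 185 197 197 198 199 198 198 197 156 117]
 [117 116 116 131 171 177 176 176 184 196 198 199 138 109]
 [118 117 116 135 144 155 140 141 154 193 200 200 191 133]
 [118 115 114 150 117 127  91  80 129 192 199 199 199 190]
 [115 114 115 170 162 122  72  60  73 188 199 199 199 199]
 [112 112 116 174 191 133  55  32  25 186 198 199 199 200]
 [112 114 117 187 198 138  53  10  11 162 195 198 199 200]
 [117 117 131 190 199 137  52  12  16 160 194 199 200 200]
 [118 115 135 189 198 126  39  14   9 139 193 199 200 200]
 [116 115 150 191 197 123  36  11  11 154 194 200 200 200]
 [115 115 169 193 196 126  63  42 136 169 195 199 199 200]
 [116 118 172 194 197 151  89  71 150 157 193 200 200 199]
 [118 119 185 196 197 134  83  75 151 168 194 200 200 200]
 [118 118 187 196 155 105  79 142 158 175 195 198 199 199]
 [116 132 187 195 135  93 152 161 160 171 194 198 199 200]
 [114 134 188 195 187 128 162 163 162 171 173 195 198 199]]
top
[[208 208 209 210 210 210 209 209 207 196 166 136 124 122 122 121 122 122]
 [210 208 206 204 203 204 207 209 209 198 169 138 126 124 124 122
[... 1471 characters left out ...]
0 150 152 146 131 121 118 118 118 118]
 [208 211 212 215 217 213 197 172 156 153 156 151 135 122 119 119 120 120]
 [180 184 189 203 214 216 207 187 172 172 177 167 140 121 120 121 121 121]
 [143 144 154 178 204 216 214 202 195 196 198 179 141 118 120 123 123 123]
 [123 123 129 156 194 214 217 214 212 212 208 185 142 117 120 122 122 122]
 [121 121 123 148 189 212 218 217 217 217 212 190 147 119 118 122 122 121]
 [121 121 123 144 183 205 210 210 211 213 214 196 152 120 117 120 121 121]]
t 23.1833 tcp [521.4777  25.9259 104.3918] rpy deg [-179.9993  -39.9855    6.0017] F [-0.5324  0.2092  0.6212] w 0.4995552239591773
turn deg [-0.0018  0.0145  0.0013]
shift m (after turn) [0.0406 0.1106 0.0267]
```

Run:
```python
from h import *
print("scene",ray("scene",(267.4,254.8),61)-[2,1.3,0]); print("top",ray("top",(290.8,173.2),63)+[2,1.3,0]); print("pin top",ray("top",(288.2,164.5),50)+[2,1.3,0])
to([581,-78.5,100],[180,-40,6])
```

```text
scene [584.9308 -77.3206  61.    ]
top [585.5241 -78.445   63.    ]
pin top [618.0414 -70.5887  50.    ]
t 23.1833 tcp [521.4777  25.9259 104.3918] rpy deg [-179.9993  -39.9855    6.0017] F [-0.5324  0.2092  0.6212] w 0.4995552239591773
turn deg [-0.0018  0.0145  0.0013]
shift m (after turn) [0.0342 0.1101 0.0344]
```

>>> {"op": "drive_tool", "data": {
  "motion": [
    [0.0057,0.0184,0.0078,0,0,0,0],
    [0.0057,0.0184,0.0078,0,0,0,0],
    [0.0057,0.0184,0.0078,0,0,0,0],
    [0.0057,0.0184,0.0078,0,0,0,0],
    [0.0057,0.0184,0.0078,0,0,0,0],
    [0.0057,0.0184,0.0078,0,0,0,0],
    [0,0,0,0,0,0,0],
    [0,0,0,0,0,0,0]
  ]
}}

```text
time: 23.85
tcp_pos: [589.3, -78.8, 90.8]
orientation: [-3.141, -0.698, 0.103]
contact_force: [0.1, 0.4, -0.3]
width: 0.506
```

Run:
```python
from h import *
to([589,-78,58],[180,-40,6])
```

```text
t 23.85 tcp [589.2878 -78.7833  90.7597] rpy deg [-179.9783  -40.0111    5.906 ] F [ 0.1374  0.4188 -0.3274] w 0.5055398015932553
turn deg [ 0.0387 -0.0111 -0.072 ]
shift m (after turn) [-0.0212 -0.0008  0.025 ]
```

>>> {"op": "drive_tool", "data": {
  "motion": [
    [-0.007,0,0.0083,0,0,0,0],
    [-0.007,0,0.0083,0,0,0,0],
    [-0.007,0,0.0083,0,0,0,0],
    [0,0,0,0,0,0,0]
  ]
}}

```text
time: 24.18
tcp_pos: [587.4, -76.9, 56.6]
orientation: [-3.14, -0.696, 0.104]
contact_force: [-0.6, 0.3, -0.6]
width: 0.497
```

>>> {"op": "drive_tool", "data": {
  "motion": [
    [0,0,0,0,0,0,-1],
    [0,0,0,0,0,0,-1],
    [0,0,0,0,0,0,-1],
    [0,0,0,0,0,0,-1],
    [0,0,0,0,0,0,-1],
    [0,0,0,0,0,0,-1]
  ],
  "newtons": 50
}}

```text
time: 24.68
tcp_pos: [589.4, -77.9, 59.8]
orientation: [3.141, -0.7, 0.105]
contact_force: [-4.9, 1.1, 5.2]
width: 0.087
```

Run:
```python
from h import *
s=env.read_state();R=Ro.from_euler('xyz',s["orientation"])
print(s["tcp_pos"],s["contact_force"],s["width"])
ph=np.linspace(-.207,1.60,17);K=34.3*np.c_[-np.cos(ph),np.sin(ph),0*ph]
print((R.inv().apply(np.diff(K,axis=0))/1000).round(4).tolist())
```

```text
[589.3721 -77.9338  59.7636] [-4.9422  1.1276  5.2379] 0.08698894792752886
[[-0.0001, -0.0039, -0.0001], [0.0002, -0.0039, 0.0002], [0.0005, -0.0038, 0.0004], [0.0009, -0.0037, 0.0007], [0.0012, -0.0036, 0.001], [0.0015, -0.0034, 0.0012], [0.0017, -0.0031, 0.0015], [0.002, -0.0028, 0.0017], [0.0022, -0.0025, 0.0019], [0.0024, -0.0022, 0.0021], [0.0026, -0.0018, 0.0022], [0.0028, -0.0014, 0.0023], [0.0029, -0.001, 0.0024], [0.0029, -0.0006, 0.0025], [0.003, -0.0001, 0.0025], [0.003, 0.0003, 0.0025]]
```

Knob gripped (width 0.087, same as the 10 mm rib). Swing along the arc.

>>> {"op": "drive_tool", "data": {
  "motion": [
    [-0.0001,-0.0039,-0.0001,0,0,0,-1],
    [0.0002,-0.0039,0.0002,0,0,0,-1],
    [0.0005,-0.0038,0.0004,0,0,0,-1],
    [0.0009,-0.0037,0.0007,0,0,0,-1]
  ]
}}

```text
time: 25.02
tcp_pos: [588.8, -63.4, 59.0]
orientation: [3.14, -0.698, 0.104]
contact_force: [-25.7, 2.4, 8.9]
width: 0.082
```

>>> {"op": "drive_tool", "data": {
  "motion": [
    [0.0012,-0.0036,0.001,0,0,0,-1],
    [0.0015,-0.0034,0.0012,0,0,0,-1],
    [0.0017,-0.0031,0.0015,0,0,0,-1],
    [0.002,-0.0028,0.0017,0,0,0,-1]
  ]
}}

```text
time: 25.35
tcp_pos: [596.4, -49.4, 59.1]
orientation: [3.14, -0.699, 0.104]
contact_force: [-3.8, -8.4, -1.3]
width: 0.09
```

>>> {"op": "drive_tool", "data": {
  "motion": [
    [0.0022,-0.0025,0.0019,0,0,0,-1],
    [0.0024,-0.0022,0.0021,0,0,0,-1],
    [0.0026,-0.0018,0.0022,0,0,0,-1],
    [0,0,0,0,0,0,-1]
  ]
}}

```text
time: 25.68
tcp_pos: [605.9, -41.4, 59.4]
orientation: [3.141, -0.7, 0.105]
contact_force: [-1.7, -3.3, 3.4]
width: 0.088
```

>>> {"op": "drive_tool", "data": {
  "motion": [
    [0.0028,-0.0014,0.0023,0,0,0,-1],
    [0.0029,-0.001,0.0024,0,0,0,-1],
    [0.0029,-0.0006,0.0025,0,0,0,-1],
    [0,0,0,0,0,0,-1]
  ]
}}

```text
time: 26.02
tcp_pos: [617.2, -37.1, 59.5]
orientation: [3.141, -0.701, 0.105]
contact_force: [6.8, -2.6, -2.6]
width: 0.084
```

>>> {"op": "drive_tool", "data": {
  "motion": [
    [0.003,-0.0001,0.0025,0,0,0,-1],
    [0.0015,0,0.0012,0,0,0,-1],
    [0,0,0,0,0,0,-1]
  ]
}}

```text
time: 26.27
tcp_pos: [622.8, -36.2, 59.4]
orientation: [-3.141, -0.7, 0.105]
contact_force: [11.2, 0.4, -7.0]
width: 0.086
```

>>> {"op": "drive_tool", "data": {
  "motion": [
    [0.0015,0,0.0012,0,0,0,-1],
    [0,0,0,0,0,0,-1],
    [0,0,0,0,0,0,-1]
  ]
}}

```text
time: 26.52
tcp_pos: [624.4, -36.1, 59.3]
orientation: [-3.141, -0.7, 0.105]
contact_force: [6.6, 1.1, -4.0]
width: 0.09
```

Run:
```python
from h import *
to([622,-36.9,60]);s=shot("scene",4)
print(s[255:275,272:296,1].astype(int))
```

```text
t 26.5167 tcp [624.3691 -36.061   59.3309] rpy deg [-179.9872  -40.1208    6.0314] F [ 6.5946  1.0543 -4.0282] w 0.08984269229994875
shift m (after turn) [-0.0014  0.0006 -0.0021]
[[113 114  66  31  40  79  63  86 109  95  71  80  54  31  33  26  15  11
   13  13  21  20  20  21]
 [113 113  69  30  43  92  73  87 110  97  84  97  61  31  35  27  17  16
   16  16  13  11  13  16]
 [113 113  69  36  46  96  73  87 111  97  85  99  61  31  37  22  13  12
    9  14  13  50  57  57]
 [114 113  69  34  44  95  73  87 110  98  85  99  63  33  37  20  10  10
   16  11  51  62  64  63]
 [113 113  60  30  44  95  73  86 109  97  85  98  64  33  29  17  13  12
   10  13  57  63  64  64]
 [114 113  58  25  58  96  74  86  95  92  84 106  68  36  59  28   8   9
   12  13  57  63  64  64]
 [112 113  56  25  56  95  74  50  45  55  80 110  62  30  40  22  15  10
   14  51  62  65  64  64]
 [112 114  57  25  61  96  72  28  12  23  76 110  60  28  31  19  13  13
   15  58  64  65  64  64]
 [111 113  56  27  61  97  73  30  14  14  85 112  59  30  28  16  13   9
   16  58  64  64  65  65]
 [111 112  
[... 400 characters left out ...]
94  94  87  79  79  67  63  45  37  64  74  74  77  76  78  76  78
   79  36  11  14  12  13]
 [108 109 108 106  88  83  85  88  91  94  84  84  74  77  75  76  77  77
   86  41  15  17  13  15]
 [111 110 109 110 106 105 105 107 110 110 108 107  82  58  40  38  38  38
   45  22  10  15  16  12]
 [110 110 110 110 111 110 110 111 112 112 112 112  81  50  22  11  14  10
   13  12  12  12  11  14]
 [110 109 109 109 111 111 110 111 111 112 113 112  76  49  22  13  14  10
   15  13  13  13  11  14]
 [109 110 110 108 111 110 111 109 111 112 111 111  71  41  20  14  10  16
   13  10  13  55  59  60]
 [109 108 109 109 110 111 111 111 110 110 111 109  69  38  55  51  57  60
   58  60  60  66  67  68]]
```

>>> {"op": "drive_tool", "data": {
  "motion": [
    [0.0015,0,0.0012,0,0,0,-1],
    [0,0,0,0,0,0,-1],
    [0,0,0,0,0,0,-1]
  ]
}}

```text
time: 26.97
tcp_pos: [625.7, -36.0, 59.1]
orientation: [-3.141, -0.7, 0.105]
contact_force: [-0.6, -0.1, 2.8]
width: 0.091
```

>>> {"op": "drive_tool", "data": {
  "motion": [
    [0.0015,0,0.0012,0,0,0,-1],
    [0,0,0,0,0,0,-1],
    [0,0,0,0,0,0,-1]
  ]
}}

```text
time: 27.22
tcp_pos: [626.4, -35.8, 58.7]
orientation: [-3.141, -0.698, 0.104]
contact_force: [-22.6, -0.3, 20.5]
width: 0.088
```

>>> {"op": "drive_tool", "data": {
  "motion": [
    [0.0015,0,0.0012,0,0,0,-1],
    [0,0,0,0,0,0,-1],
    [0,0,0,0,0,0,-1]
  ]
}}

```text
time: 27.47
tcp_pos: [627.1, -35.7, 58.2]
orientation: [-3.141, -0.696, 0.104]
contact_force: [-43.7, -2.8, 36.4]
width: 0.088
```

>>> {"op": "drive_tool", "data": {
  "motion": [
    [-0.0016,0,-0.0013,0,0,0,-1],
    [0,0,0,0,0,0,-1],
    [0,0,0,0,0,0,-0.3],
    [0,0,0,0,0,0,-0.3],
    [0,0,0,0,0,0,-0.3],
    [0,0,0,0,0,0,-0.3],
    [0,0,0,0,0,0,-0.3],
    [0,0,0,0,0,0,-0.3]
  ]
}}

```text
time: 28.13
tcp_pos: [627.4, -36.0, 59.1]
orientation: [3.141, -0.699, 0.105]
contact_force: [-0.2, 0.3, 0.3]
width: 0.35
```

>>> {"op": "drive_tool", "data": {
  "motion": [
    [0,0,-0.01,0,0,0,-0.3],
    [0,0,-0.02,0,0,0,-0.3],
    [0,0,-0.03,0,0,0,-0.3],
    [0,0,-0.03,0,0,0,-0.3],
    [0,0,-0.03,0,0,0,-0.3],
    [0,0,-0.03,0,0,0,-0.3],
    [0,0,-0.03,0,0,0,-0.3],
    [0,0,0,0,0,0,-0.3]
  ]
}}

```text
time: 28.8
tcp_pos: [511.6, -48.6, 201.7]
orientation: [3.139, -0.705, 0.106]
contact_force: [1.7, -0.3, 1.7]
width: 0.351
```

Run:
```python
from h import *
to([450,-60,200]);s=shot("scene",6);t=shot("top",6);cv2.imwrite("pics/s10.png",s);cv2.imwrite("pics/t10.png",t)
a=cv2.resize(s[232:290,258:328],(480,398),interpolation=cv2.INTER_CUBIC);b=cv2.resize(t[140:205,232:304],(320,289),interpolation=cv2.INTER_CUBIC)
o=np.zeros((600,800,3),np.uint8);o[:398,:480]=a;o[:289,480:]=b;o[398:,:270]=cv2.resize(s,(270,202));o[300:600,480:]=cv2.resize(t,(320,300))
cv2.imwrite("pics/crop10.png",(255*(o/255)**.5).astype(np.uint8))
```

```text
t 28.8 tcp [511.5693 -48.5697 201.6518] rpy deg [179.8574 -40.3831   6.0643] F [ 1.6772 -0.3407  1.6581] w 0.35057137904714636
shift m (after turn) [-0.0486  0.005  -0.0392]
```

View pics/crop10.png

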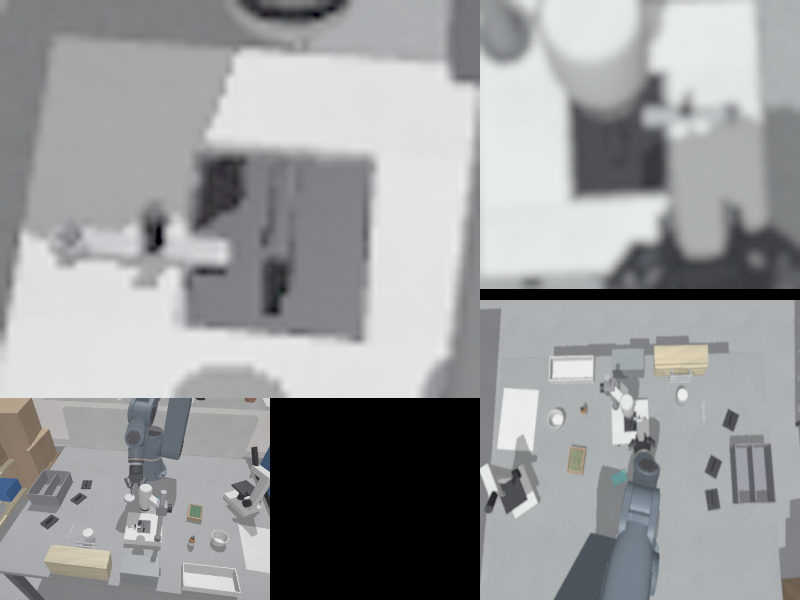

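```bash
python3 -c "
from bench import ticket
print(ticket.hand_in())"
```

```text
the job is handed in; nothing more can be done
None
```

The cover plate is in the well, pressed down on its studs, and the stage clip is swung over its edge. I handed the job in at about 29 s of the 69 s allowed.

- **Plate chosen:** I took the ribbed black plate farthest to the robot's left.
- **Getting it in:** The first two attempts to lower it landed on the front rim of the well, at about 25 N. I had mistaken a shadow edge for the rim. After re-measuring and moving about 3.6 mm back, it went in.
- **Pressing:** I pushed it down to a hard stop at about 50 N. I then pressed it again near both rear corners and ahead of the middle on the left. All three spots were hard at the same tool height, 49.4 to 49.8 mm. I did not probe the front edge, because the camera head leaves no room there; in the picture it looked flush.
- **Clip:** I swung it by its knob until it hit the end stop. The blade passed freely over the plate, which it can only do when the plate is home.
- **Last look:** The final picture shows the plate flush, with the blade lying along y over its edge. The robot is clear. The other things look to be where they were, judged by eye only. No contact force suggested the head was touched.
- **Camera disagreement:** The two cameras differed by about 4 mm in x and 2 to 3 mm in y, so I used the average and relative measurements.

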